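# Close the filter pot of the toner vacuum

## Task

Close the filter pot of the bench toner vacuum: set the loose filter disk flat and fully home in the pot's mouth, knob up, and let go of it; then put the blue ring over it and screw it on clockwise until it clamps the disk snugly, finger-tight. Work gently - do not force the disk or the ring or overtighten - leave the bottle, the screwdriver and the gear alone, and let go at the end.

Things in the scene. Friction and masses are not known exactly. Their poses are not given: they have to be found in the camera images.
- pot: Filter pot: fixed grey box 140 x 140 mm, black deck 50 mm above the bench. Origin: centre of the underside; z up; hose stub at +x. On it an aluminium neck, NOT always central: its axis lies up to 4 mm off the pot's in x and also in y, and it is turned by up to 0.26 rad either way; this is not in any measured pose: find it by feel or sight. The seated disk's pose then shows the neck's axis.
- pot_mouth (a point): Point on the pot's (not the neck's) axis, 70 mm above the bench: the height of the neck's rim. Neck: flange 82 mm wide, 3 mm high, on the deck; bore 46 mm wide, with a flat ledge 6 mm below the rim for the disk (it gives 1 mm per 50 N, on a seal); outside 56 mm wide, 67 mm over the threads.
- pot_mark (a point): White tick on the deck, 53 mm out from the pot's axis along its +x. Right-handed thread (clockwise from above screws down), 3 starts, lead 24 mm a turn, ridges 2.5 mm thick. With the neck unturned the ridges' low ends (8 mm above the deck) lie at 0, 120, 240 deg from this tick; each climbs 140 deg counterclockwise to 17.3 mm. Yellow ticks on the flange show the true low ends.
- disk: Loose steel filter disk, 44 mm wide, 8 mm thick, lower edge bevelled 2 mm, with an upright orange knob 12 mm wide and 24 mm tall on top; 42 to 78 g. Origin: centre of the underside, z up along the knob. It has 1 mm of play all round in the bore. Seated, its underside is 64 mm and its top 72 mm above the bench, 2 mm proud of the rim.
- ring: Loose blue screw ring, 40 mm high, 63 to 117 g. Origin: centre of the underside (skirt down), z up. Pushed lightly (2 to 5 N) and turned clockwise it sinks 3.8 mm a rad until its shoulder meets the disk (origin then 60 mm above the bench), turns 0.2 to 0.65 rad more at that height, then draws tight and sinks again, slowly: 0.3 to 0.6 mm more is finger-tight, 1.3 mm crushes the filter.
- ring_grip (a point): Centre of the top of the ring's grip collar, 40 mm above the ring's origin. Collar: 50 mm outside, 39 mm inside, many-sided (any yaw will do), from 15.9 to 40 mm above the origin. Below it the shoulder, 78 mm wide, from 11.9 to 15.9 mm, with a 34 mm hole for the disk's knob.
- ring_lug (a point): Foot of one of the ring's 3 inner lugs (at 0, 120, 240 deg from the ring's x; white marks on the shoulder above). Lugs: 6 mm wide, 3 mm high, at the skirt's bottom, reaching in to 30.5 mm from the axis; skirt 71 mm inside. Set on the neck, lugs rest on the ridges; with each lug 30 to 60 deg counterclockwise of a ridge's low end, 1.0 to 1.7 rad of clockwise turn is needed in all.
- cleaner: White plastic bottle with red cap, 48 mm wide, 110 mm high, standing. Origin: centre of the underside. Leave alone.
- driver: Screwdriver with yellow handle, 170 mm long, lying on the bench. Origin near its middle, x along it. Leave alone.
- gear: White plastic gear, 44 mm wide, 22 mm high, lying flat. Origin: centre of the underside. Leave alone.
There are look-alikes about, which are no part of the job. What is shaped like the disk but brown, purple or turquoise is not meant.

How it is judged:
By the outcome, as a careful person would: the job done as asked, in the order asked, and still so for the second after the job is handed in, with the robot touching nothing.
It also fails if it takes over 72 s, if anything falls off the work surface, if the arm or the gripper's body presses on something with over 40 N, if the wrist force passes 120 N, or if a joint passes its speed limit or range.

## Robot

A 6-joint arm with a two-finger parallel gripper is mounted at the origin on the work surface. World frame = base frame: x ahead of the robot, y to its left, z up, the work surface at z = 0. Lengths are in m, angles in rad, forces in N, time in s.
With the tool pointing down it reaches from about 0.25 to 0.775 m from the base axis. Payload 4 kg.
Tool frame: the origin (TCP) lies between the finger pads; the fingertips stand 14 mm ahead of it and the grasp point (between the pads) lies 5 mm behind it (robot.tips_ahead is the distance from the TCP to the fingertips, in m); z points along the fingers, y is the direction in which the jaws open and shut (so a half turn about z gives the same grasp; the last joint's range is limited). The gripper opens to 94 mm and grips with 3 to 60 N. Pads are 16 mm wide; open, the fingers measure 119 mm over their backs; the gripper's body (75 mm by 177 mm) begins 78 mm behind the grasp point.
Start: joints at [1.134, 0.087, 1.371, -0, 1.684, -0.103], TCP at [0.18, 0.52, 0.22] pointing down, gripper open.
Joint ranges: [-3.1, 3.1], [-0.76, 2.03], [0.27, 2.55], [-1.08, 4.22], [0.17, 2.65], [-2.57, 2.57]. Speed limits (rad/s): [2.79, 2.79, 3.14, 3.14, 3.14, 3.14].

## Interface

Orientations are given as [roll, pitch, yaw] about the fixed x, y, z axes, in that order (R = Rz(yaw) Ry(pitch) Rx(roll)).
In Python, from bench import robot, optics, job gives the robot as it stands.
- The arm moves only by the tool apply_moves, never from a script. Its argument "moves" is a list of rows, each a list of 3 entries, a list of its own where there are three numbers: the shift along the tool's x, y, z in cm, then the turn, a rotation vector about the tool's x, y, z in rad, then the opening, from 0 (shut) to 1 (fully open). In form: [[[tx, ty, tz], [rx, ry, rz], grip], ...]. A call has exactly 10 rows; each row is the pose to reach, as a shift and turn from the pose commanded when the call began, along the tool's axes at that moment; what a row does not reach only later rows make up. A row lasts 1/12 s, in which the tool goes at most 41.7 mm and 7.16 degrees, less where a joint would pass 70% of its speed; a pose out of reach is approached as far as the arm can. A call with a gripper value outside its range is refused whole. The fingers move at their own pace and stop on an object; the grip force is fixed at half the most. Time passes only in rows, so rows that repeat a pose let the fingers close, or fill a call up. It gives the time, the measured TCP pose, the force and the opening at its end, in the units of the state.
- robot.get_obs(): the state, without advancing time (a new reading comes with each control period).
- optics.snapshot(name): name is "scene" or "side" or "wrist"; returns the picture (400x640x3 uint8, red, green, blue); there is no depth.
- optics.get_calibration(name): a dict with "fx", "fy", "cx", "cy" (pixels), "rvec" (rotation vector, rad) and "tvec" (3), from world to camera coordinates, as OpenCV has them. Camera axes: x right, y down, z forward; pixel columns grow to the right and rows downward; lengths in m; the calibration is good to about 2 mm. A picture is of the moment at which its call begins: read the wrist's pose just before it. get_calibration takes no time and is no camera call; for the wrist camera it gives the pose at the moment of the call.
- job.close_job(): hands the job in, once; it reports no verdict.
The state is a dict: "time": time; "joint_positions": joint angles; "qvel": joint speeds; "joint_torque": joint torques, N m; "tool_pos": TCP position; "ee_rot": TCP orientation; "wrist_force": force on the tool from outside, world axes, zero at the start; "wrist_torque": the same for the moment, N m; "width": finger opening in m.
Only numpy, scipy, OpenCV 4.12 (cv2) and the standard library are available. Lean on these libraries where they do the work, as an engineer would, in place of code of your own. Each camera call takes 0.05 s, during which the arm holds its last target.

## Working session

There is one attempt and no reset: what is moved stays moved. The work goes in short steps, Python scripts to look and compute and a tool call to move; the robot and the scene stay as the last step left them, time stands still between calls to the robot, and variables do not carry over. Pictures are saved under pics/ and viewed, and the job is handed in when it is done.

Besides the shell and the picture viewer there is one more tool, called after "Call:" as name([rows], argument=value, ...), one row to a line, values as JSON. apply_moves: Moves the arm, as the interface text tells. Its arguments: {"type":"object","properties":{"moves":{"type":"array"}},"required":["moves"]}

```bash
mkdir -p pics; ls; python3 - <<'E'
from bench import robot, optics, job
import cv2
for n in ["scene","side","wrist"]:
    im=optics.snapshot(n); cv2.imwrite(f"pics/{n}0.png",im[:,:,::-1])
    c=optics.get_calibration(n); print(n,c)
print(robot.get_obs())
E
```

```text
pics
scene {'fx': 384.6470619083931, 'fy': 384.6470619083931, 'cx': 320.1849455532912, 'cy': 200.45634469983912, 'rvec': array([ 0.78297793,  2.53321533, -1.15142784]), 'tvec': array([ 0.45217734, -0.11422706,  1.13395026])}
side {'fx': 371.5604765000827, 'fy': 371.5604765000827, 'cx': 323.31519859687273, 'cy': 203.10515216562246, 'rvec': array([ 2.24179076, -0.72148539,  0.32838818]), 'tvec': array([-0.46671631,  0.26071939,  0.56978933])}
wrist {'fx': 277.6710723910888, 'fy': 277.6710723910888, 'cx': 320.743162281313, 'cy': 195.0110771641598, 'rvec': array([-2.38859426, -1.69948675, -0.2097615 ]), 'tvec': array([-0.54796661, -0.02548766,  0.38985479])}
{'time': 0.15, 'joint_positions': array([ 1.13389371e+00,  8.77796493e-02,  1.37185690e+00,  2.35737444e-05,
        1.68360071e+00, -1.03123593e-01]), 'qvel': array([ 0.00028857, -0.00222846, -0.00183501,  0.00190295,  0.00070006,
       -0.00079326]), 'joint_torque': array([ 1.84394012e-03, -3.40641940e+01, -3.02793896e+01,  7.19837775e-02,
        3.05153662e-02, -1.15724656e-04]), 'tool_pos': array([0.18003526, 0.51929476, 0.21860155]), 'ee_rot': array([-3.13995920e+00, -1.92601012e-04,  2.80781610e+00]), 'wrist_force': array([-0.31330726, -0.97085952,  0.82043683]), 'wrist_torque': array([-0.02944401, -0.05736064, -0.04750797]), 'width': 0.09430377103095286}
```

View pics/scene0.png

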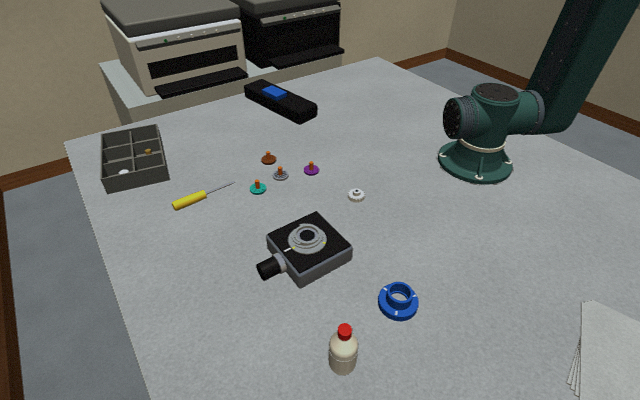

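View pics/side0.png

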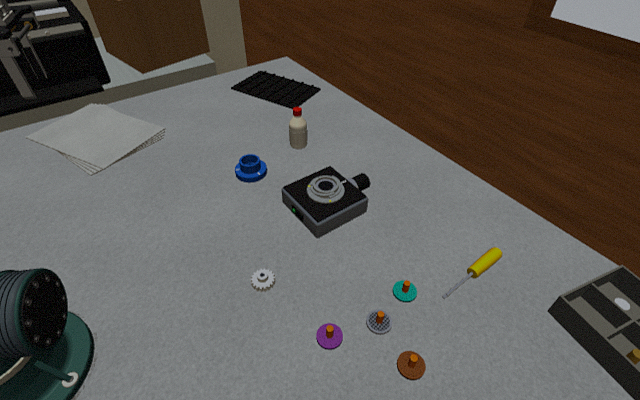

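View pics/wrist0.png

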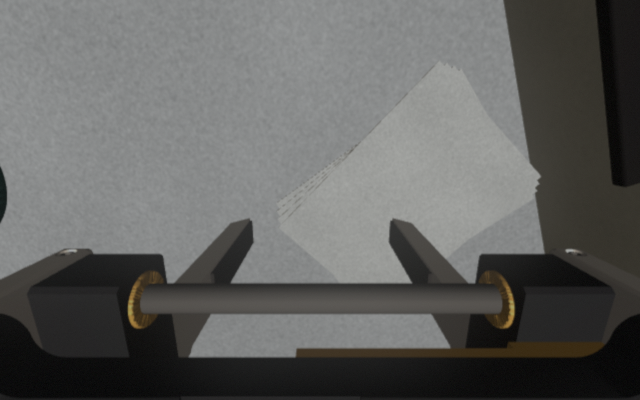

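```bash
cat > h.py <<'E'
import numpy as np, cv2
from scipy.spatial.transform import Rotation as R
def cal(c):
    K=np.array([[c['fx'],0,c['cx']],[0,c['fy'],c['cy']],[0,0,1.]]); return K,R.from_rotvec(c['rvec']).as_matrix(),np.array(c['tvec'])
def onplane(c,uv,z):
    K,r,t=cal(c); o=-r.T@t; d=r.T@np.linalg.inv(K)@np.array([uv[0],uv[1],1.]); return o+d*(z-o[2])/d[2]
def proj(c,P):
    K,r,t=cal(c); p=(np.atleast_2d(P)@r.T+t)@K.T; return p[:,:2]/p[:,2:]
E
python3 - <<'E'
from bench import optics
import cv2,numpy as np
from h import *
S=optics.get_calibration("scene"); D=optics.get_calibration("side")
for n,a,b,z in [("knobtop",(281,167.5),(380.5,313.5),.032),("ringtop",(399.5,290),(250,157.5),.04),("potrim",(306.5,236),(325,185.5),.07),("gear",(356,195),(263,279),.011),("bottlecap",(345,327),(297,109),.11),("teal",(257.5,182),(405.5,283),.032),("purple",(311,163),(329,326),.032),("brown",(268,153),(413,356),.032)]:
    print(n,onplane(S,a,z).round(4),onplane(D,b,z).round(4))
a=cv2.imread("pics/scene0.png"); b=cv2.imread("pics/side0.png")
cv2.imwrite("pics/c1.png",np.vstack([np.hstack([cv2.resize(a[205:295,250:360],None,fx=3.5,fy=3.5,interpolation=2),cv2.resize(b[155:245,275:385],None,fx=3.5,fy=3.5,interpolation=2)]),
 np.hstack([cv2.resize(a[145:205,235:345],None,fx=3.5,fy=3.5,interpolation=2),cv2.resize(b[275:335,330:440],None,fx=3.5,fy=3.5,interpolation=2)])]))
E
```

```text
knobtop [ 0.5047 -0.2537  0.032 ] [ 0.5052 -0.2595  0.032 ]
ringtop [0.5213 0.2298 0.04  ] [0.5274 0.2374 0.04  ]
potrim [0.6067 0.0332 0.07  ] [0.5949 0.02   0.07  ]
gear [ 0.3907 -0.0655  0.011 ] [ 0.386  -0.0728  0.011 ]
bottlecap [0.6839 0.2648 0.11  ] [0.684  0.2632 0.11  ]
teal [ 0.5876 -0.2325  0.032 ] [ 0.5822 -0.2408  0.032 ]
purple [ 0.425  -0.2253  0.032 ] [ 0.4223 -0.2277  0.032 ]
brown [ 0.5002 -0.3357  0.032 ] [ 0.497  -0.3415  0.032 ]
```

View pics/c1.png

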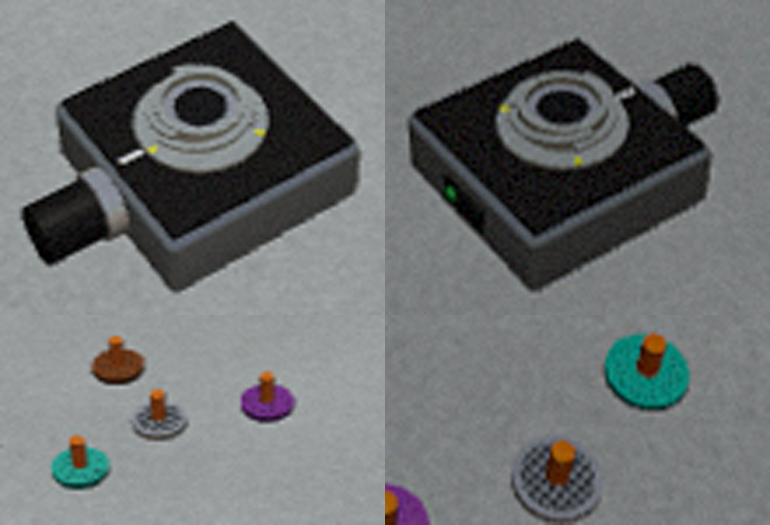

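```bash
cat >> h.py <<'E'
def Rt(yaw): return R.from_euler('xyz',[np.pi,0,yaw])
def move(cur,tgt):
    """cur,tgt: (x,y,z,yaw) -> shift cm in tool axes, rz"""
    d=Rt(cur[3]).inv().apply(np.array(tgt[:3])-np.array(cur[:3]))*100
    return d.round(2), -round(tgt[3]-cur[3],3)
def obs():
    from bench import robot
    o=robot.get_obs(); r=R.from_euler('xyz',o['ee_rot'])
    print('t',round(o['time'],2),'pos',np.round(o['tool_pos'],4),'rpy',np.round(o['ee_rot'],4),'F',np.round(o['wrist_force'],2),'T',np.round(o['wrist_torque'],3),'w',round(o['width'],4),'q',np.round(o['joint_positions'],3))
    return o
E
python3 - <<'E'
from h import *
from bench import optics
o=obs()
c=optics.get_calibration("wrist");K,r,t=cal(c)
RT=R.from_euler('xyz',o['ee_rot'])
print("cam in tool",RT.inv().apply(-r.T@t-o['tool_pos']),"cam axes in tool",(RT.inv().as_matrix()@r.T).round(3))
cur=[.18,.52,.22,2.808]
print(move(cur,[.505,-.256,.2,1.1]))
print(np.arctan2(-.256,.505)+np.pi/2)
E
```

```text
t 0.15 pos [0.18   0.5193 0.2186] rpy [-3.1400e+00 -2.0000e-04  2.8078e+00] F [-0.31 -0.97  0.82] T [-0.029 -0.057 -0.048] w 0.0943 q [ 1.134  0.088  1.372  0.     1.684 -0.103]
cam in tool [ 0.07067933 -0.00130326 -0.1647426 ] cam axes in tool [[-0.    -0.969 -0.245]
 [ 1.    -0.    -0.   ]
 [-0.    -0.245  0.969]]
(array([-56.12, -62.68,   2.  ]), 1.708)
1.1016195482318072
```

Call:
apply_moves([
  [[-25,-28,1],[0,0,0.8],0.45],
  [[-25,-28,1],[0,0,0.8],0.45],
  [[-25,-28,1],[0,0,0.8],0.45],
  [[-25,-28,1],[0,0,0.8],0.45],
  [[-25,-28,1],[0,0,0.8],0.45],
  [[-25,-28,1],[0,0,0.8],0.45],
  [[-25,-28,1],[0,0,0.8],0.45],
  [[-25,-28,1],[0,0,0.8],0.45],
  [[-25,-28,1],[0,0,0.8],0.45],
  [[-25,-28,1],[0,0,0.8],0.45],
])

```text
time: 0.98
tool_pos: [0.3269, 0.1668, 0.2091]
ee_rot: [-3.141, 0.004, 1.996]
wrist_force: [1.2, 1.4, -0.5]
width: 0.0424
```

```bash
python3 - <<'E'
from h import *
o=obs()
cur=[.18,.52,.22,2.808]
d=Rt(cur[3]).apply([-.25,-.28,.01]); n=np.r_[np.array(cur[:3])+d,cur[3]-.8]; print(n)
print(move(n,[.505,-.256,.2,1.1]))
E
```

```text
t 0.98 pos [0.3269 0.1668 0.2091] rpy [-3.1412  0.0039  1.9956] F [ 1.19  1.37 -0.48] T [0.001 0.002 0.013] w 0.0424 q [ 0.321 -0.331  1.765 -0.004  1.708 -0.105]
[0.32453489 0.17357589 0.21       2.008     ]
(array([-46.56,  -1.84,   1.  ]), np.float64(0.908))
```

Call:
apply_moves([
  [[-40,-1.6,1],[0,0,0.9],0.45],
  [[-40,-1.6,1],[0,0,0.9],0.45],
  [[-40,-1.6,1],[0,0,0.9],0.45],
  [[-40,-1.6,1],[0,0,0.9],0.45],
  [[-40,-1.6,1],[0,0,0.9],0.45],
  [[-40,-1.6,1],[0,0,0.9],0.45],
  [[-40,-1.6,1],[0,0,0.9],0.45],
  [[-40,-1.6,1],[0,0,0.9],0.45],
  [[-40,-1.6,1],[0,0,0.9],0.45],
  [[-40,-1.6,1],[0,0,0.9],0.45],
])

```text
time: 1.82
tool_pos: [0.4802, -0.1991, 0.1984]
ee_rot: [-3.141, 0.001, 1.105]
wrist_force: [-0.2, 0.7, -0.0]
width: 0.0424
```

```bash
python3 - <<'E'
from h import *
from bench import optics
o=obs()
c=optics.get_calibration("wrist")
im=optics.snapshot("wrist"); cv2.imwrite("pics/w1.png",im[:,:,::-1])
cur=[0.32453489,0.17357589,0.21,2.008]
d=Rt(cur[3]).apply([-.40,-.016,.01]); n=np.r_[np.array(cur[:3])+d,cur[3]-.9]; print(n)
print(proj(c,[[.505,-.256,.032]]))
np.save("cur.npy",n)
E
```

```text
t 1.82 pos [ 0.4802 -0.1991  0.1984] rpy [-3.1410e+00  7.0000e-04  1.1053e+00] F [-0.22  0.66 -0.04] T [-0.007  0.108  0.003] w 0.0424 q [-5.020e-01  2.600e-02  1.477e+00 -1.000e-03  1.640e+00 -3.600e-02]
[ 0.47940299 -0.19557431  0.2         1.108     ]
[[358.54932851 214.76653252]]
```

View pics/w1.png

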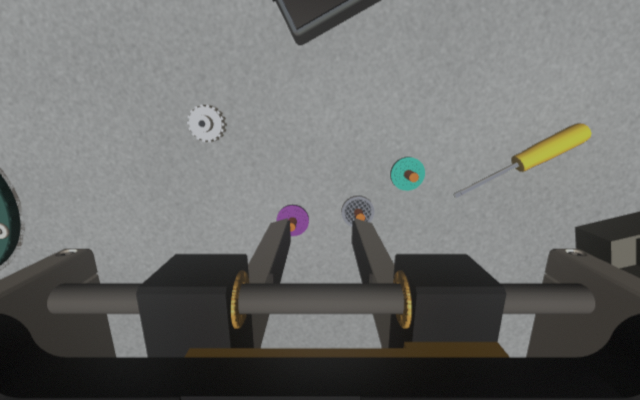

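```bash
python3 - <<'E'
from h import *
from bench import optics
c=optics.get_calibration("wrist")
for uv,z in [((357.5,209.5),.008),((360,214.5),.032)]: print(onplane(c,uv,z))
cur=np.load("cur.npy")
t=[.5045,-.2565,.09,1.1]
print(move(cur,t))
E
```

```text
[ 0.50705066 -0.26043807  0.008     ]
[ 0.50749878 -0.25958647  0.032     ]
(array([-4.33,  4.97, 11.  ]), np.float64(0.008))
```

```bash
python3 - <<'E'
from h import *
cur=np.load("cur.npy")
print(move(cur,[.506,-.2585,.09,1.108]))
E
```

```text
(array([-4.44,  5.19, 11.  ]), np.float64(-0.0))
```

Call:
apply_moves([
  [[-4.44,5.19,4],[0,0,0],0.45],
  [[-4.44,5.19,8],[0,0,0],0.45],
  [[-4.44,5.19,11],[0,0,0],0.45],
  [[-4.44,5.19,11],[0,0,0],0.45],
  [[-4.44,5.19,11],[0,0,0],0.45],
  [[-4.44,5.19,11],[0,0,0],0.45],
  [[-4.44,5.19,11],[0,0,0],0.45],
  [[-4.44,5.19,11],[0,0,0],0.45],
  [[-4.44,5.19,11],[0,0,0],0.45],
  [[-4.44,5.19,11],[0,0,0],0.45],
])

```text
time: 2.7
tool_pos: [0.507, -0.2589, 0.0916]
ee_rot: [3.138, 0.0, 1.108]
wrist_force: [-0.8, -0.4, -0.1]
width: 0.0422
```

```bash
cat >> h.py <<'E'
def upd(t,rz=0):
    c=np.load("cur.npy"); n=np.r_[c[:3]+Rt(c[3]).apply(np.array(t)/100),c[3]-rz]; np.save("cur.npy",n); print("cmd",n.round(4)); return n
def snap(name,fn):
    from bench import optics
    im=optics.snapshot(name); cv2.imwrite(f"pics/{fn}.png",im[:,:,::-1]); return im
E
python3 - <<'E'
from h import *
from bench import optics
o=obs(); upd([-4.44,5.19,11]); c=optics.get_calibration("wrist"); snap("wrist","w2")
print(proj(c,[o['tool_pos'],[.506,-.2585,.032],[.506,-.2585,.008]]))
E
```

```text
t 2.7 pos [ 0.507  -0.2589  0.0916] rpy [3.1379e+00 2.0000e-04 1.1084e+00] F [-0.77 -0.41 -0.12] T [-0.083  0.145  0.005] w 0.0422 q [-0.572  0.186  1.517  0.     1.435 -0.11 ]
cmd [ 0.506  -0.2585  0.09    1.108 ]
[[319.98238281 237.74443924]
 [318.6573187  209.9301439 ]
 [318.75885074 202.23300131]]
```

View pics/w2.png

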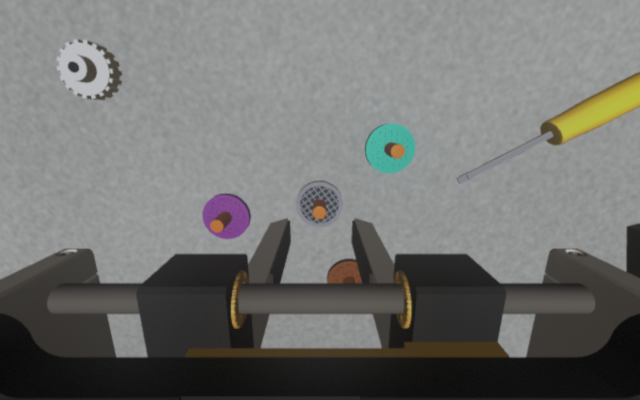

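```bash
python3 - <<'E'
from h import *
from bench import optics
o=obs();c=optics.get_calibration("wrist")
im=cv2.imread("pics/w2.png"); hsv=cv2.cvtColor(im,cv2.COLOR_BGR2HSV)
m=cv2.inRange(hsv[190:225,300:340],(5,120,110),(20,255,255)); ys,xs=np.nonzero(m); print(xs.mean()+300,ys.mean()+190,xs.min()+300,xs.max()+300,ys.min()+190,ys.max()+190)
for uv,z in [((319.5,203.3),.008),((319.2,211.7),.032)]: print(onplane(c,uv,z))
cur=np.load("cur.npy"); print(move(cur,[.506,-.2595,.026,1.108]))
cv2.imwrite("pics/w2c.png",cv2.resize(im[170:240,270:370],None,fx=6,fy=6,interpolation=2))
E
```

```text
t 2.75 pos [ 0.5067 -0.2589  0.0911] rpy [3.1388e+00 2.0000e-04 1.1082e+00] F [ 0.17 -0.16  0.52] T [-0.132  0.143  0.036] w 0.0421 q [-0.572  0.186  1.517  0.     1.435 -0.11 ]
319.01428571428573 211.82857142857142 313 325 206 218
[ 0.50590421 -0.25952834  0.008     ]
[ 0.5054841  -0.25990174  0.032     ]
(array([-0.09,  0.04,  6.4 ]), np.float64(-0.0))
```

View pics/w2c.png

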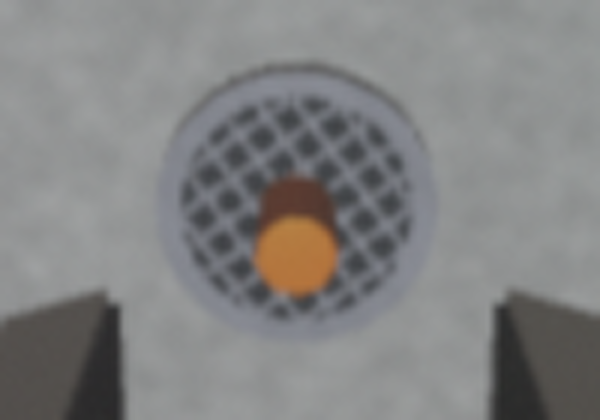

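Call:
apply_moves([
  [[-0.12,0.05,3],[0,0,0],0.45],
  [[-0.12,0.05,5],[0,0,0],0.45],
  [[-0.12,0.05,6.4],[0,0,0],0.45],
  [[-0.12,0.05,6.4],[0,0,0],0.45],
  [[-0.12,0.05,6.4],[0,0,0],0.45],
  [[-0.12,0.05,6.4],[0,0,0],0.0],
  [[-0.12,0.05,6.4],[0,0,0],0.0],
  [[-0.12,0.05,6.4],[0,0,0],0.0],
  [[-0.12,0.05,6.4],[0,0,0],0.0],
  [[-0.12,0.05,6.4],[0,0,0],0.0],
])

```text
time: 3.58
tool_pos: [0.5062, -0.2603, 0.026]
ee_rot: [3.141, -0.0, 1.108]
wrist_force: [-0.3, 0.7, 1.0]
width: 0.0125
```

```bash
python3 - <<'E'
from h import *
from bench import optics
o=obs(); upd([-.12,.05,6.4]); c=optics.get_calibration("wrist"); snap("wrist","w3")
E
```

```text
t 3.58 pos [ 0.5062 -0.2603  0.026 ] rpy [ 3.1409 -0.      1.1078] F [-0.31  0.75  1.  ] T [-0.01   0.188 -0.032] w 0.0125 q [-0.575  0.245  1.585  0.     1.311 -0.112]
cmd [ 0.5059 -0.2598  0.026   1.108 ]
```

View pics/w3.png

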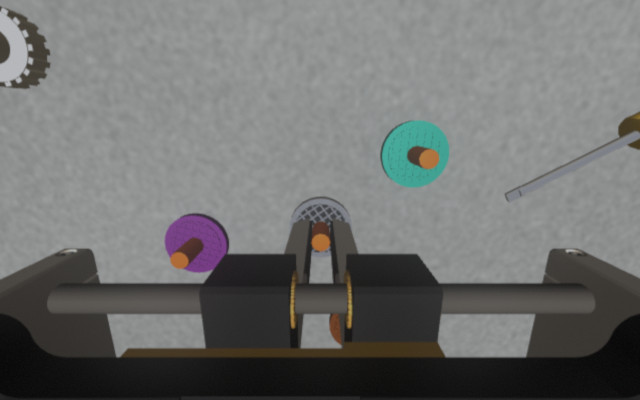

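```bash
python3 - <<'E'
from h import *
cur=np.load("cur.npy"); print(move(cur,[.60,-.05,.17,1.6]))
E
```

```text
(array([ 22.97,  -0.95, -14.4 ]), np.float64(-0.492))
```

Call:
apply_moves([
  [[0,0,-3],[0,0,0],0.0],
  [[0,0,-6.5],[0,0,0],0.0],
  [[2,0,-10],[0,0,0],0.0],
  [[5,-0.2,-12.5],[0,0,-0.1],0.0],
  [[9,-0.4,-14.4],[0,0,-0.2],0.0],
  [[13,-0.5,-14.4],[0,0,-0.3],0.0],
  [[17,-0.7,-14.4],[0,0,-0.4],0.0],
  [[20.5,-0.85,-14.4],[0,0,-0.492],0.0],
  [[22.97,-0.95,-14.4],[0,0,-0.492],0.0],
  [[22.97,-0.95,-14.4],[0,0,-0.492],0.0],
])

```text
time: 4.47
tool_pos: [0.6012, -0.0454, 0.169]
ee_rot: [3.141, -0.003, 1.606]
wrist_force: [-0.2, 0.1, -0.6]
width: 0.0111
```

Call:
apply_moves([
  [[0,0,0],[0,0,0],0.0],
  [[0,0,0],[0,0,0],0.0],
  [[0,0,0],[0,0,0],0.0],
  [[0,0,0],[0,0,0],0.0],
  [[0,0,0],[0,0,0],0.0],
  [[0,0,0],[0,0,0],0.0],
  [[0,0,0],[0,0,0],0.0],
  [[0,0,0],[0,0,0],0.0],
  [[0,0,0],[0,0,0],0.0],
  [[0,0,0],[0,0,0],0.0],
])

```text
time: 5.3
tool_pos: [0.6001, -0.0505, 0.1695]
ee_rot: [3.142, -0.0, 1.6]
wrist_force: [0.1, -0.1, -1.2]
width: 0.0111
```

```bash
python3 - <<'E'
from h import *
from bench import optics
o=obs(); upd([22.97,-.95,-14.4],-.492); c=optics.get_calibration("wrist"); im=snap("wrist","w4")
import pickle; pickle.dump((o,c),open("w4.pkl","wb"))
E
```

```text
t 5.3 pos [ 0.6001 -0.0505  0.1695] rpy [ 3.1415e+00 -1.0000e-04  1.5997e+00] F [ 0.15 -0.09 -1.15] T [-0.103  0.042 -0.04 ] w 0.0111 q [-0.178  0.217  1.322  0.     1.602 -0.207]
cmd [ 0.6  -0.05  0.17  1.6 ]
```

View pics/w4.png

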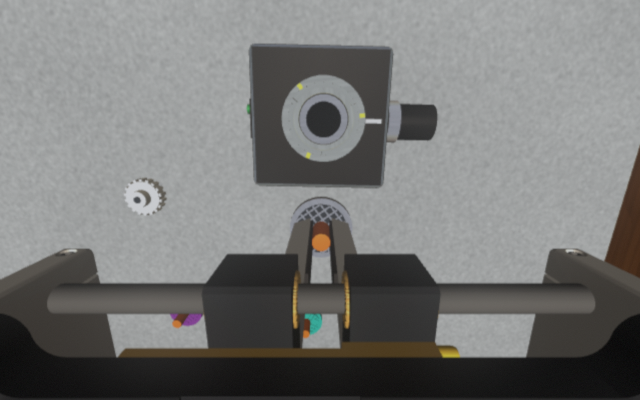

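```bash
python3 - <<'E'
from h import *
im=cv2.imread("pics/w4.png")
cv2.imwrite("pics/w4c.png",np.hstack([cv2.resize(im[65:175,265:385],None,fx=5,fy=5,interpolation=2)]))
cv2.imwrite("pics/w4d.png",cv2.resize(im[185:265,270:370],None,fx=6,fy=6,interpolation=2))
E
```

```text
(no output)
```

View pics/w4c.png

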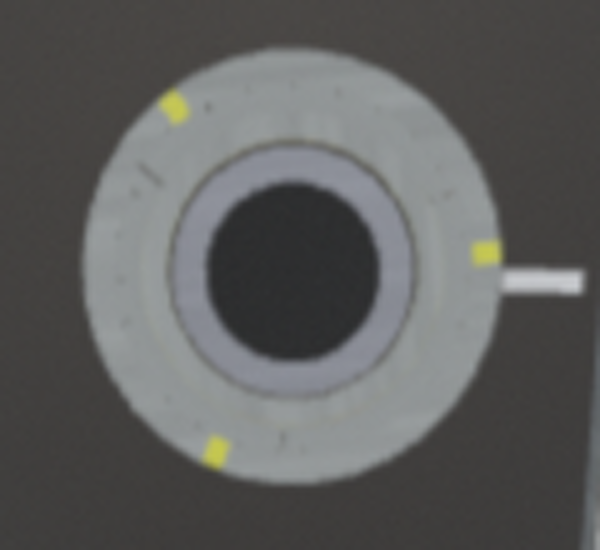

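View pics/w4d.png

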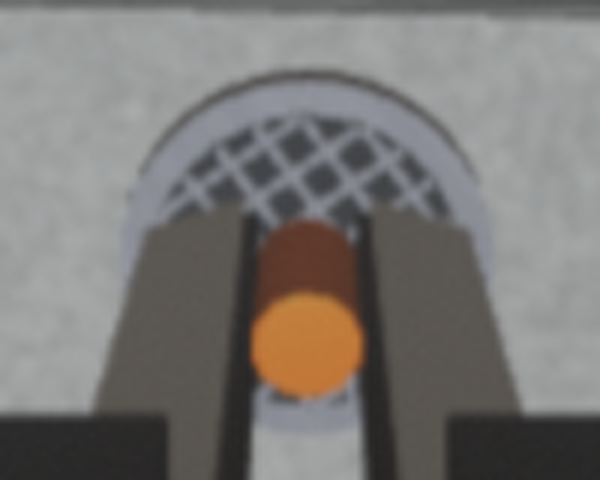

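```bash
cat >> h.py <<'E'
from scipy.optimize import least_squares
def circ(c,ctr,r,z):
    a=np.linspace(0,2*np.pi,180); p=proj(c,np.c_[ctr[0]+r*np.cos(a),ctr[1]+r*np.sin(a),np.full(180,z)])
    return np.array([p[:,0].min(),p[:,0].max(),p[:,1].min(),p[:,1].max()])
def fitc(c,ext,z,r=None):
    ext=np.array(ext); g=onplane(c,[(ext[0]+ext[1])/2,(ext[2]+ext[3])/2],z)[:2]
    if r is None: s=least_squares(lambda p:circ(c,p[:2],p[2],z)-ext,[*g,.03],x_scale=[.01,.01,.01])
    else: s=least_squares(lambda p:circ(c,p[:2],r,z)-ext,g,x_scale=.01)
    return s.x.round(4),s.fun.round(2)
E
python3 - <<'E'
from h import *
import pickle
o,c=pickle.load(open("w4.pkl","rb"))
f=lambda e:[e[0]/5+265-.4,e[1]/5+265-.4,e[2]/5+65-.4,e[3]/5+65-.4]
print("flange",fitc(c,f([82,501,47,486]),.053))
print("rim?",fitc(c,f([171,414,140,399]),.070),fitc(c,f([171,414,140,399]),.064))
print("hole",fitc(c,f([206,380,181,362]),.064))
g=lambda u,v:[u/6+270-.4,v/6+185-.4]
T=R.from_euler('xyz',o['ee_rot']);tp=o['tool_pos']
k=onplane(c,g(307,345),tp[2]+.006); print("knob top tool",T.inv().apply(k-tp))
for z in(-.018,-.020):
  l=g(125,78)+g(490,430); print("disk",[ T.inv().apply(np.r_[x[0][:2],tp[2]+z]-tp).round(4) if 1 else 0 for x in [fitc(c,[l[0],l[2],l[1],l[3]],tp[2]+z)]],fitc(c,[l[0],l[2],l[1],l[3]],tp[2]+z))
h=lambda u,v,z:onplane(c,[u/5+264.6,v/5+64.6],z)
n=fitc(c,f([82,501,47,486]),.053)[0][:2]
for p in [(487,253),(174,107),(216,452)]:
  d=h(*p,.053)[:2]-n; print("yellow",np.hypot(*d),np.degrees(np.arctan2(d[1],d[0])))
a,b=h(503,280,.05),h(583,282,.05); print("white",a,b)
E
```

```text
flange (array([0.5999, 0.0242, 0.0412]), array([-0.23,  0.23,  0.21, -0.23]))
rim? (array([0.5999, 0.0243, 0.0226]), array([-0.35,  0.35,  0.33, -0.35])) (array([0.6   , 0.0244, 0.0231]), array([-0.35,  0.35,  0.33, -0.35]))
hole (array([0.6001, 0.0243, 0.0164]), array([-0.03,  0.03,  0.03, -0.03]))
knob top tool [-0.00044181 -0.0001302  -0.00600007]
disk [array([-0.0001, -0.0001,  0.018 ])] (array([ 0.6   , -0.0506,  0.0215]), array([-0.36,  0.36,  0.37, -0.39]))
disk [array([-0.0009, -0.0001,  0.02  ])] (array([ 0.6   , -0.0514,  0.0218]), array([-0.36,  0.36,  0.37, -0.39]))
yellow 0.03825801601650425 7.721246225739613
yellow 0.03805422045976482 127.74552112597978
yellow 0.03771882394351345 -112.11268637033196
white [0.64173314 0.02441093 0.05      ] [0.6575801  0.02448084 0.05      ]
```

```bash
python3 - <<'E'
from h import *
cur=np.load("cur.npy"); print(move(cur,[.60,.025,.103,1.6]))
E
```

```text
(array([7.5 , 0.22, 6.7 ]), np.float64(-0.0))
```

Call:
apply_moves([
  [[3,0.1,0],[0,0,0],0.0],
  [[5.5,0.16,0],[0,0,0],0.0],
  [[7.5,0.22,2],[0,0,0],0.0],
  [[7.5,0.22,4],[0,0,0],0.0],
  [[7.5,0.22,5.5],[0,0,0],0.0],
  [[7.5,0.22,6.4],[0,0,0],0.0],
  [[7.5,0.22,6.7],[0,0,0],0.0],
  [[7.5,0.22,6.7],[0,0,0],0.0],
  [[7.5,0.22,6.7],[0,0,0],0.0],
  [[7.5,0.22,6.7],[0,0,0],0.0],
])

```text
time: 6.18
tool_pos: [0.601, 0.0243, 0.104]
ee_rot: [3.139, 0.0, 1.599]
wrist_force: [-0.4, -0.1, -0.8]
width: 0.0107
```

```bash
python3 - <<'E'
from h import *
from bench import optics
o=obs(); upd([7.5,.22,6.7]); c=optics.get_calibration("wrist"); im=snap("wrist","w5")
cv2.imwrite("pics/w5c.png",cv2.resize(cv2.imread("pics/w5.png")[120:280,220:420],None,fx=4,fy=3.75,interpolation=2))
E
```

```text
t 6.18 pos [0.601  0.0243 0.104 ] rpy [3.1389e+00 1.0000e-04 1.5993e+00] F [-0.4  -0.06 -0.82] T [-0.053  0.024 -0.015] w 0.0107 q [-0.054  0.247  1.418  0.     1.474 -0.082]
cmd [0.6   0.025 0.103 1.6  ]
```

View pics/w5c.png

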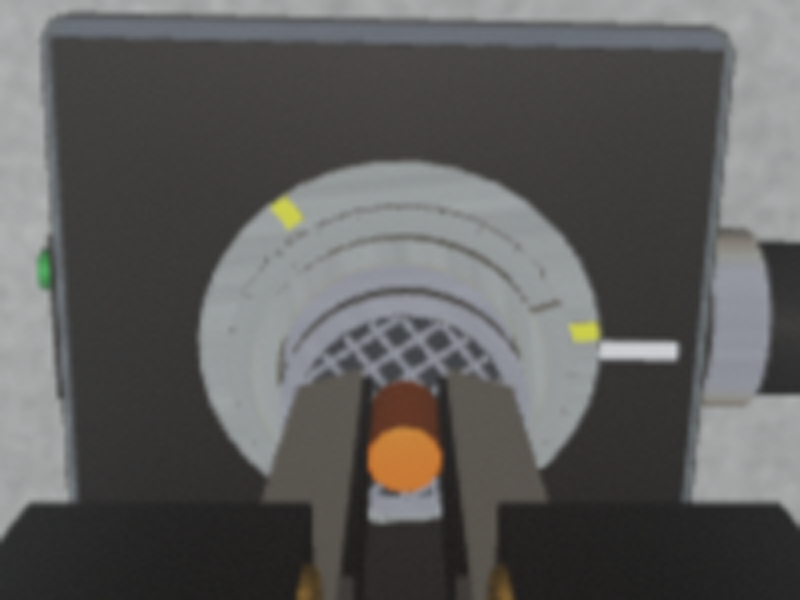

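Call:
apply_moves([
  [[0,0,0],[0,0,0],0.0],
  [[0,0,0],[0,0,0],0.0],
  [[0,0,0.2],[0,0,0],0.0],
  [[0,0,0.4],[0,0,0],0.0],
  [[0,0,0.5],[0,0,0],0.0],
  [[0,0,0.6],[0,0,0],0.0],
  [[0,0,0.7],[0,0,0],0.0],
  [[0,0,0.8],[0,0,0],0.0],
  [[0,0,0.9],[0,0,0],0.0],
  [[0,0,0.9],[0,0,0],0.0],
])

```text
time: 7.07
tool_pos: [0.6, 0.0246, 0.0932]
ee_rot: [-3.141, -0.0, 1.6]
wrist_force: [0.3, 1.0, -1.1]
width: 0.0111
```

```bash
python3 - <<'E'
from h import *
o=obs(); upd([0,0,.9])
E
```

```text
t 7.07 pos [0.6    0.0246 0.0932] rpy [-3.1412e+00 -1.0000e-04  1.5998e+00] F [ 0.32  1.03 -1.15] T [-0.026  0.029 -0.078] w 0.0111 q [-0.053  0.254  1.431  0.     1.456 -0.082]
cmd [0.6   0.025 0.094 1.6  ]
```

Call:
apply_moves([
  [[0,0,0.05],[0,0,0],0.0],
  [[0,0,0.1],[0,0,0],0.0],
  [[0,0,0.15],[0,0,0],0.0],
  [[0,0,0.2],[0,0,0],0.0],
  [[0,0,0.25],[0,0,0],0.0],
  [[0,0,0.3],[0,0,0],0.0],
  [[0,0,0.35],[0,0,0],0.0],
  [[0,0,0.4],[0,0,0],0.0],
  [[0,0,0.4],[0,0,0],0.0],
  [[0,0,0.4],[0,0,0],0.0],
])

```text
time: 7.9
tool_pos: [0.6001, 0.0246, 0.0898]
ee_rot: [3.141, -0.0, 1.6]
wrist_force: [-0.9, 0.3, 0.7]
width: 0.0115
```

```bash
python3 - <<'E'
from h import *
o=obs(); upd([0,0,.4]); snap("wrist","w6")
cv2.imwrite("pics/w6c.png",cv2.resize(cv2.imread("pics/w6.png")[120:280,220:420],None,fx=4,fy=3.75,interpolation=2))
E
```

```text
t 7.9 pos [0.6001 0.0246 0.0898] rpy [ 3.1413e+00 -1.0000e-04  1.5998e+00] F [-0.92  0.32  0.7 ] T [-0.064  0.264  0.002] w 0.0115 q [-0.053  0.257  1.436  0.     1.449 -0.082]
cmd [0.6   0.025 0.09  1.6  ]
```

View pics/w6c.png

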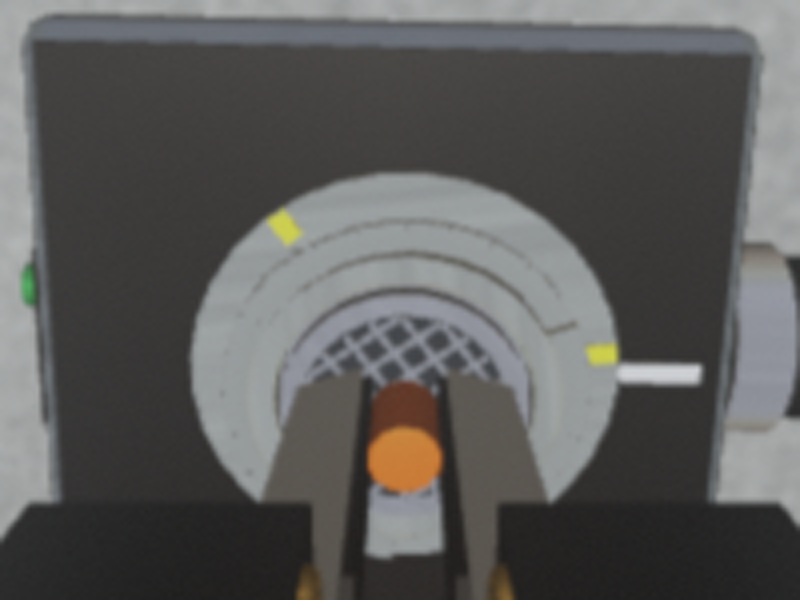

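Call:
apply_moves([
  [[0,0,0.02],[0,0,0],0.0],
  [[0,0,0.04],[0,0,0],0.0],
  [[0,0,0.06],[0,0,0],0.0],
  [[0,0,0.06],[0,0,0],0.0],
  [[0,0,0.06],[0,0,0],0.0],
  [[0,0,0.06],[0,0,0],0.0],
  [[0,0,0.06],[0,0,0],0.0],
  [[0,0,0.06],[0,0,0],0.0],
  [[0,0,0.06],[0,0,0],0.0],
  [[0,0,0.06],[0,0,0],0.0],
])

```text
time: 8.78
tool_pos: [0.6002, 0.0246, 0.0897]
ee_rot: [3.141, -0.0, 1.6]
wrist_force: [-2.8, 0.6, 4.4]
width: 0.011
```

Call:
apply_moves([
  [[0,0,0],[0,0,0],0.35],
  [[0,0,0],[0,0,0],0.35],
  [[0,0,0],[0,0,0],0.35],
  [[0,0,-1.5],[0,0,0],0.35],
  [[0,0,-4],[0,0,0],0.35],
  [[-3,0,-7],[0,0,0],0.35],
  [[-6,0,-8],[0,0,0],0.35],
  [[-7,0,-8],[0,0,0],0.35],
  [[-7,0,-8],[0,0,0],0.35],
  [[-7,0,-8],[0,0,0],0.35],
])

```text
time: 9.62
tool_pos: [0.6015, -0.0452, 0.1672]
ee_rot: [-3.139, -0.002, 1.599]
wrist_force: [0.5, 0.3, 0.1]
width: 0.0329
```

```bash
python3 - <<'E'
from h import *
from bench import optics
import pickle
o=obs(); upd([0,0,.06]); upd([-7,0,-8]); c=optics.get_calibration("wrist"); pickle.dump((o,c),open("w7.pkl","wb")); snap("wrist","w7")
cv2.imwrite("pics/w7c.png",cv2.resize(cv2.imread("pics/w7.png")[65:185,260:390],None,fx=5,fy=5,interpolation=2))
snap("side","s7");cv2.imwrite("pics/s7c.png",cv2.resize(cv2.imread("pics/s7.png")[145:245,265:385],None,fx=5,fy=5,interpolation=2))
E
```

```text
t 9.62 pos [ 0.6015 -0.0452  0.1672] rpy [-3.1392e+00 -1.6000e-03  1.5986e+00] F [0.47 0.35 0.07] T [-0.065  0.031 -0.024] w 0.0329 q [-1.700e-01  2.220e-01  1.321e+00  1.000e-03  1.601e+00 -1.970e-01]
cmd [0.6    0.025  0.0894 1.6   ]
cmd [ 0.602  -0.0449  0.1694  1.6   ]
```

View pics/w7c.png

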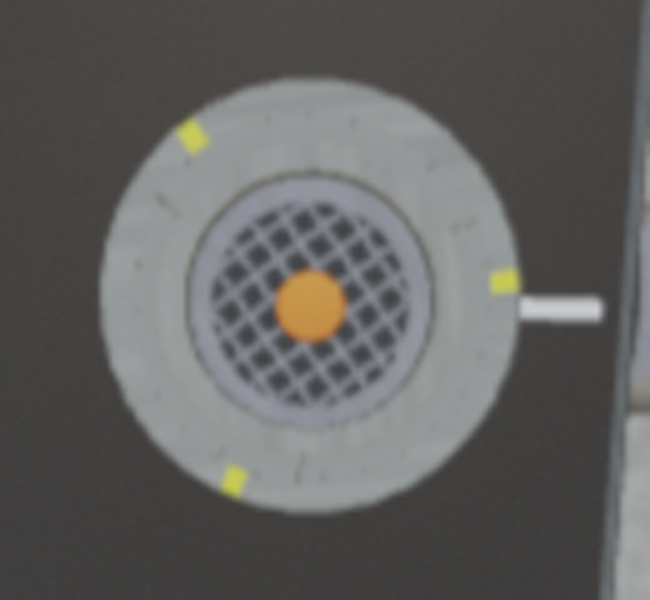

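View pics/s7c.png

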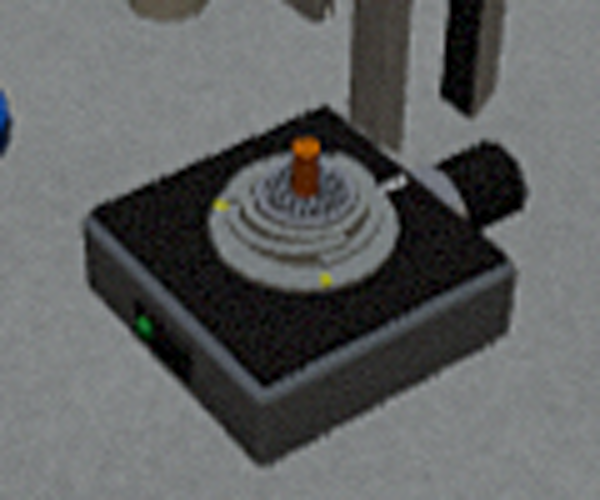

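```bash
python3 - <<'E'
from h import *
import pickle
o,c=pickle.load(open("w7.pkl","rb"))
f=lambda e:[e[0]/5+260-.4,e[1]/5+260-.4,e[2]/5+65-.4,e[3]/5+65-.4]
for n,e,z in [("flange",[100,519,77,515],.053),("bore",[186,434,170,430],.07),("knob",[274,347,268,343],.096),("disk",[189,430,174,428],.072)]: print(n,fitc(c,f(e),z))
cur=np.load("cur.npy")
print(np.arctan2(.235,.525)+np.pi/2)
# view ring: TCP so that ring lies ~50mm along tool x
for yaw in (2.0,): 
  x=np.array([np.cos(yaw),np.sin(yaw)]); t=np.array([.5245,.2345])-.05*x; print(t, move(cur,[*t,.17,yaw]))
E
```

```text
flange (array([0.5999, 0.0241, 0.0411]), array([-0.29,  0.29,  0.27, -0.29]))
bore (array([0.6   , 0.0243, 0.0229]), array([-0.21,  0.21,  0.2 , -0.21]))
knob (array([0.6001, 0.0238, 0.006 ]), array([ 0.01, -0.01, -0.01,  0.01]))
disk (array([0.5999, 0.0241, 0.0221]), array([-0.27,  0.27,  0.26, -0.27]))
1.9916684877854103
[0.54530734 0.18903513] (array([23.55, -4.99, -0.06]), np.float64(-0.4))
```

Call:
apply_moves([
  [[4,-0.8,0],[0,0,-0.05],0.8],
  [[8,-1.6,0],[0,0,-0.1],0.8],
  [[12,-2.4,0],[0,0,-0.2],0.8],
  [[16,-3.3,0],[0,0,-0.3],0.8],
  [[20,-4.2,0],[0,0,-0.4],0.8],
  [[23,-4.9,0],[0,0,-0.4],0.8],
  [[23.55,-5,0],[0,0,-0.4],0.8],
  [[23.55,-5,0],[0,0,-0.4],0.8],
  [[23.55,-5,0],[0,0,-0.4],0.8],
  [[23.55,-5,0],[0,0,-0.4],0.8],
])

```text
time: 10.55
tool_pos: [0.5454, 0.1877, 0.1683]
ee_rot: [-3.14, 0.0, 1.999]
wrist_force: [-0.6, -0.2, 0.0]
width: 0.075
```

```bash
python3 - <<'E'
from h import *
from bench import optics
import pickle
o=obs(); upd([23.55,-5,0],-.4); c=optics.get_calibration("wrist"); pickle.dump((o,c),open("w8.pkl","wb")); snap("wrist","w8")
E
```

```text
t 10.55 pos [0.5454 0.1877 0.1683] rpy [-3.1405e+00  4.0000e-04  1.9989e+00] F [-0.58 -0.19  0.03] T [-0.017 -0.019 -0.009] w 0.075 q [ 2.340e-01  1.620e-01  1.389e+00 -1.000e-03  1.592e+00 -1.950e-01]
cmd [0.5452 0.189  0.1694 2.    ]
```

View pics/w8.png

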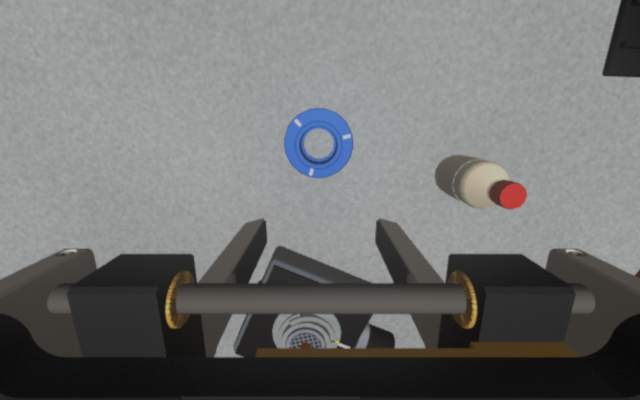

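```bash
python3 - <<'E'
from h import *
im=cv2.imread("pics/w8.png")
cv2.imwrite("pics/w8c.png",cv2.resize(im[98:188,270:370],None,fx=6,fy=6,interpolation=2))
E
```

```text
(no output)
```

View pics/w8c.png

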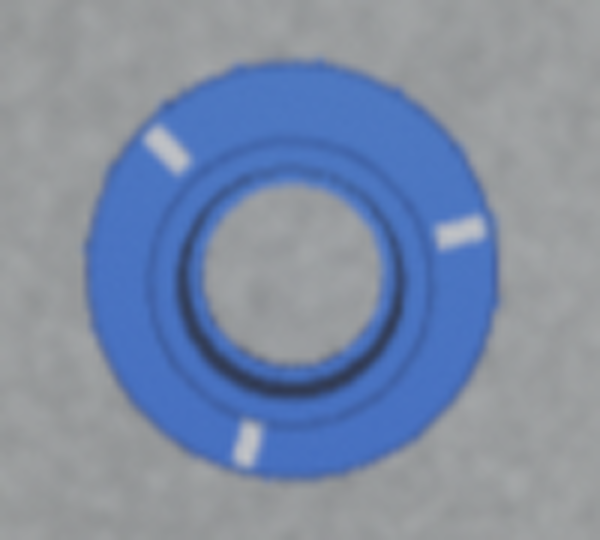

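```bash
python3 - <<'E'
from h import *
import pickle
o,c=pickle.load(open("w8.pkl","rb"))
g=lambda u,v:[u/6+270-.42,v/6+98-.42]
f=lambda e:[e[0]/6+269.58,e[1]/6+269.58,e[2]/6+97.58,e[3]/6+97.58]
for n,e,z in [("shoulder",[85,497,60,481],.0159),("collar",[146,437,137,430],.04),("hole",[203,383,182,366],.0159)]: print(n,fitc(c,f(e),z))
ctr=fitc(c,f([85,497,60,481]),.0159)[0][:2]
for p in [(462,233),(167,150),(248,443)]:
  d=onplane(c,g(*p),.0159)[:2]-ctr; print(np.hypot(*d),np.degrees(np.arctan2(d[1],d[0])))
E
```

```text
shoulder (array([0.5215, 0.2307, 0.0388]), array([-0.11,  0.11,  0.11, -0.12]))
collar (array([0.5219, 0.2308, 0.0252]), array([ 0.08, -0.08, -0.08,  0.08]))
hole (array([0.5217, 0.2312, 0.0169]), array([-0.05,  0.05,  0.05, -0.05]))
0.03293385597751252 38.74225729929567
0.03240084734657152 159.11746771144524
0.032514770991883844 -80.2936647172841
```

```bash
python3 - <<'E'
from h import *
cur=np.load("cur.npy"); print(move(cur,[.5217,.2313,.033,2.16]))
E
```

```text
(array([ 4.82, -0.38, 13.64]), np.float64(-0.16))
```

Call:
apply_moves([
  [[3,-0.2,3],[0,0,-0.1],0.8],
  [[4.82,-0.38,6],[0,0,-0.16],0.8],
  [[4.82,-0.38,8.5],[0,0,-0.16],0.8],
  [[4.82,-0.38,8.5],[0,0,-0.16],0.8],
  [[4.82,-0.38,8.5],[0,0,-0.16],0.8],
  [[4.82,-0.38,8.5],[0,0,-0.16],0.8],
  [[4.82,-0.38,10],[0,0,-0.16],0.8],
  [[4.82,-0.38,11.5],[0,0,-0.16],0.8],
  [[4.82,-0.38,13],[0,0,-0.16],0.8],
  [[4.82,-0.38,13.64],[0,0,-0.16],0.8],
])

```text
time: 11.43
tool_pos: [0.523, 0.2302, 0.0333]
ee_rot: [3.14, 0.001, 2.158]
wrist_force: [-0.8, -0.2, 0.2]
width: 0.0753
```

```bash
python3 - <<'E'
from h import *
o=obs(); upd([4.82,-.38,13.64],-.16); snap("wrist","w9")
E
```

```text
t 11.43 pos [0.523  0.2302 0.0333] rpy [3.1398e+00 6.0000e-04 2.1581e+00] F [-0.79 -0.21  0.24] T [-0.049 -0.01   0.088] w 0.0753 q [ 0.315  0.242  1.574 -0.     1.325 -0.272]
cmd [0.5217 0.2313 0.033  2.16  ]
```

View pics/w9.png

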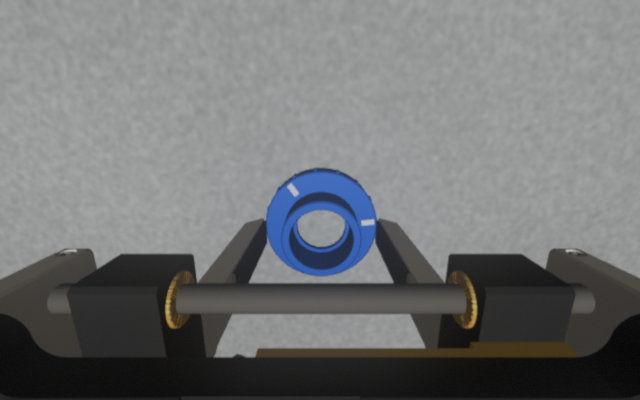

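Call:
apply_moves([
  [[0,0,0],[0,0,0],0.6],
  [[0,0,0],[0,0,0],0.55],
  [[0,0,0],[0,0,0],0.4],
  [[0,0,0],[0,0,0],0.3],
  [[0,0,0],[0,0,0],0.2],
  [[0,0,0],[0,0,0],0.2],
  [[0,0,0],[0,0,0],0.2],
  [[0,0,-1],[0,0,0],0.2],
  [[0,0,-3],[0,0,0],0.2],
  [[0,0,-5],[0,0,0],0.2],
])

```text
time: 12.32
tool_pos: [0.5203, 0.2305, 0.0816]
ee_rot: [-3.137, -0.001, 2.16]
wrist_force: [0.1, 0.3, -1.0]
width: 0.0501
```

```bash
python3 - <<'E'
from h import *
from bench import optics
import pickle
o=obs(); upd([0,0,-5]);c=optics.get_calibration("wrist"); pickle.dump((o,c),open("w10.pkl","wb")); snap("wrist","w10")
cv2.imwrite("pics/w10c.png",cv2.resize(cv2.imread("pics/w10.png")[150:300,240:400],None,fx=5,fy=4,interpolation=2))
cur=np.load("cur.npy"); print(move(cur,[.6,.0245,.17,2.396]))
E
```

```text
t 12.32 pos [0.5203 0.2305 0.0816] rpy [-3.1374e+00 -1.5000e-03  2.1598e+00] F [ 0.06  0.35 -1.02] T [ 0.003 -0.012  0.016] w 0.0501 q [ 0.317  0.199  1.523  0.     1.425 -0.272]
cmd [0.5217 0.2313 0.083  2.16  ]
(array([-21.54,  -4.98,  -8.7 ]), np.float64(-0.236))
```

View pics/w10c.png

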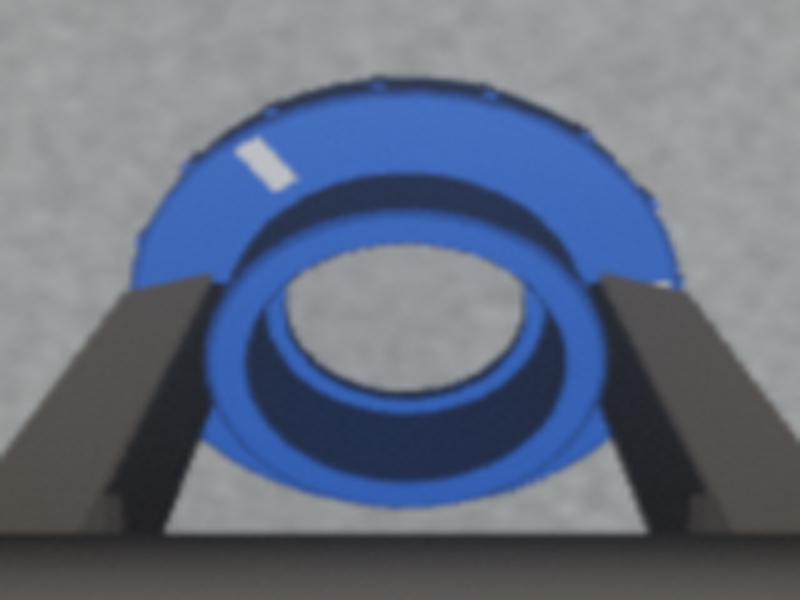

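```bash
python3 - <<'E'
from h import *
import pickle
o,c=pickle.load(open("w10.pkl","rb"))
T=R.from_euler('xyz',o['ee_rot']);tp=o['tool_pos']
e=[246,566,241,482]; e=[e[0]/5+239.6,e[1]/5+239.6,e[2]/4+149.6,e[3]/4+149.6]
s=fitc(c,e,tp[2]+.007); print(s, T.inv().apply(np.r_[s[0][:2],tp[2]+.007]-tp))
# shoulder hole 34mm z=+.0159 -.033
uv=[(267/5+239.6,164/4+149.6)]
d=T.inv().apply(onplane(c,uv[0],tp[2]-.0171)-tp); print("mark",d,np.degrees(np.arctan2(d[1],d[0])))
E
```

```text
(array([0.519 , 0.231 , 0.0197]), array([-0.18,  0.18,  0.19, -0.2 ])) [ 0.00114606 -0.00081018 -0.006995  ]
mark [ 0.02697504 -0.01951147  0.01722142] -35.87879917956126
```

Call:
apply_moves([
  [[0,0,-4],[0,0,0],0.2],
  [[-2,-0.5,-7],[0,0,0],0.2],
  [[-5.5,-1.3,-8.7],[0,0,-0.05],0.2],
  [[-9.5,-2.2,-8.7],[0,0,-0.1],0.2],
  [[-13.5,-3.1,-8.7],[0,0,-0.15],0.2],
  [[-17.5,-4.1,-8.7],[0,0,-0.2],0.2],
  [[-20.5,-4.7,-8.7],[0,0,-0.236],0.2],
  [[-21.5,-5,-8.7],[0,0,-0.236],0.2],
  [[-21.5,-5,-8.7],[0,0,-0.236],0.2],
  [[-21.5,-5,-8.7],[0,0,-0.236],0.2],
])

```text
time: 13.2
tool_pos: [0.5992, 0.0247, 0.1686]
ee_rot: [-3.141, -0.002, 2.395]
wrist_force: [-0.7, 0.4, -1.2]
width: 0.0501
```

Call:
apply_moves([
  [[0,0,0],[0,0,0],0.2],
  [[0,0,0],[0,0,0],0.2],
  [[0,0,0],[0,0,0],0.2],
  [[0,0,0],[0,0,0],0.2],
  [[0,0,0],[0,0,0],0.2],
  [[0,0,0],[0,0,0],0.2],
  [[0,0,0],[0,0,0],0.2],
  [[0,0,0],[0,0,0],0.2],
  [[0,0,0],[0,0,0],0.2],
  [[0,0,0],[0,0,0],0.2],
])

```text
time: 14.03
tool_pos: [0.5997, 0.0242, 0.1695]
ee_rot: [3.142, -0.0, 2.396]
wrist_force: [0.1, -0.1, -0.9]
width: 0.0498
```

```bash
python3 - <<'E'
from h import *
from bench import optics
import pickle
o=obs(); upd([-21.5,-5,-8.7],-.236);c=optics.get_calibration("wrist"); pickle.dump((o,c),open("w11.pkl","wb")); snap("wrist","w11")
cv2.imwrite("pics/w11c.png",cv2.resize(cv2.imread("pics/w11.png")[150:300,240:400],None,fx=5,fy=4,interpolation=2))
E
```

```text
t 14.03 pos [0.5997 0.0242 0.1695] rpy [ 3.1415e+00 -1.0000e-04  2.3957e+00] F [ 0.1  -0.1  -0.93] T [-0.062  0.033  0.003] w 0.0498 q [-0.054  0.213  1.327  0.     1.601 -0.879]
cmd [0.5996 0.0247 0.17   2.396 ]
```

View pics/w11c.png

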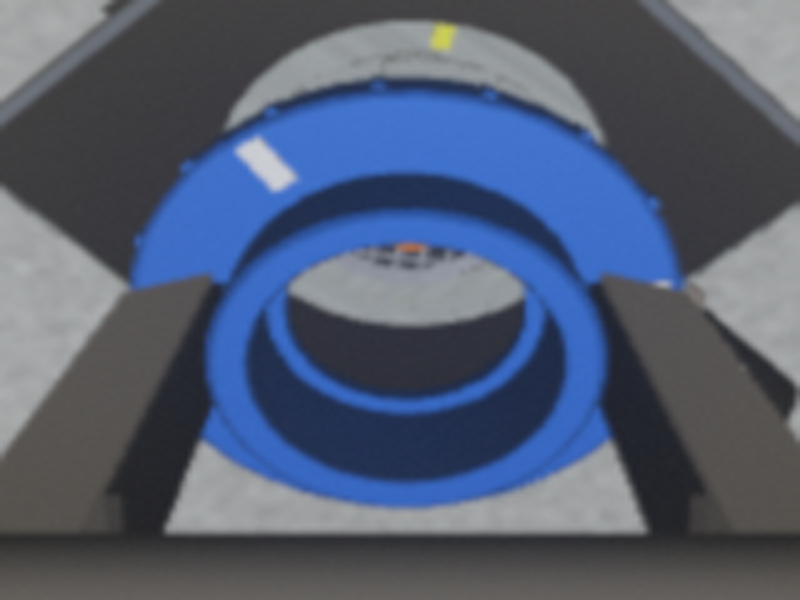

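```bash
python3 - <<'E'
from h import *
import pickle
o,c=pickle.load(open("w11.pkl","rb"))
T=R.from_euler('xyz',o['ee_rot']);tp=o['tool_pos']
for n,e,z in [("inner",[246,566,241,482],.007),("outer",[206,607,209,505],.007)]:
  e=[e[0]/5+239.6,e[1]/5+239.6,e[2]/4+149.6,e[3]/4+149.6]
  s=fitc(c,e,tp[2]+z); print(n,s, T.inv().apply(np.r_[s[0][:2],tp[2]+z]-tp))
z=tp[2]-.0171
# shoulder: left/right/top extents with r=.039
ctr=least_squares(lambda p:(circ(c,p,.039,z)-np.array([131/5+239.6,681/5+239.6,80/4+149.6,0]))[:3],tp[:2],x_scale=.01).x
print("shoulder tool",T.inv().apply(np.r_[ctr,z]-tp))
ctr=least_squares(lambda p:(circ(c,p,.041,.053)-np.array([0,0,20/4+149.6,0]))[2:3],[.6,.024],x_scale=.01).x; print("flange",ctr)
p=proj(c,[[.6,.0242,.096],[.6,.0242,.053]]); print((p-[239.6,149.6])*[5,4])
EE=c
d=T.inv().apply(onplane(c,(267/5+239.6,164/4+149.6),z)-tp); print("mark",d)
E
```

```text
inner (array([0.598 , 0.0244, 0.0197]), array([-0.19,  0.19,  0.2 , -0.21])) [ 0.00134619 -0.00101857 -0.00699996]
outer (array([0.5977, 0.0247, 0.0244]), array([ 0.15, -0.15, -0.15,  0.17])) [ 0.00177012 -0.00100182 -0.00699993]
shoulder tool [ 0.00238284 -0.00101981  0.01710012]
flange [0.59970377 0.02427394]
[[412.67472343 225.64121508]
 [411.65688671 178.90297541]]
mark [ 0.02721844 -0.01971607  0.0171009 ]
```

```bash
python3 - <<'E'
from h import *
import pickle
for n in ["w4","w7","w8","w10","w11"]:
  o,c=pickle.load(open(n+".pkl","rb")); K,r,t=cal(c)
  T=R.from_euler('xyz',o['ee_rot']);print(n,T.inv().apply(-r.T@t-o['tool_pos']).round(4),R.from_matrix(T.inv().as_matrix()@r.T).as_rotvec().round(4), np.round(-r.T@t,4))
E
```

```text
w4 [ 6.970e-02 -1.000e-04 -1.648e-01] [-0.1945 -0.195   1.5623] [0.598  0.0192 0.3343]
w7 [ 6.970e-02 -1.000e-04 -1.648e-01] [-0.1945 -0.1949  1.5623] [0.5999 0.0243 0.3321]
w8 [ 0.0699 -0.0006 -0.1648] [-0.1946 -0.1948  1.5624] [0.5159 0.2511 0.333 ]
w10 [ 0.07   -0.0008 -0.1647] [-0.1945 -0.1947  1.5624] [0.4815 0.2884 0.2464]
w11 [ 0.0702 -0.001  -0.1648] [-0.1946 -0.1947  1.5624] [0.5474 0.0711 0.3342]
```

```bash
python3 - <<'E'
from h import *
import pickle
D=[(2.8078,.07068,-.0013)]
for n in ["w4","w7","w8","w10","w11"]:
  o,c=pickle.load(open(n+".pkl","rb")); K,r,t=cal(c)
  v=R.from_euler('xyz',o['ee_rot']).inv().apply(-r.T@t-o['tool_pos']); D.append((o['ee_rot'][2],v[0],v[1]))
A=[];B=[]
for y,vx,vy in D:
  A+= [[1,0,np.cos(y),np.sin(y)],[0,1,np.sin(y),-np.cos(y)]]; B+=[vx,vy]
s=np.linalg.lstsq(np.array(A),np.array(B),rcond=None); print(s[0].round(5), (np.array(A)@s[0]-B).round(5))
E
```

```text
[ 7.109e-02 -0.000e+00 -4.000e-05 -1.360e-03] [-0.e+00 -1.e-05  1.e-05  0.e+00 -1.e-05 -0.e+00 -1.e-05  0.e+00  1.e-05
  1.e-05  0.e+00  0.e+00]
```

```bash
python3 - <<'E'
from h import *
cur=np.load("cur.npy"); print(cur,move(cur,[.6018,.0244,.107,cur[3]]))
E
```

```text
[0.59957249 0.02472306 0.17       2.396     ] (array([-0.19,  0.13,  6.3 ]), np.float64(-0.0))
```

Call:
apply_moves([
  [[-0.19,0.13,1],[0,0,0],0.2],
  [[-0.19,0.13,2.2],[0,0,0],0.2],
  [[-0.19,0.13,3.4],[0,0,0],0.2],
  [[-0.19,0.13,4.4],[0,0,0],0.2],
  [[-0.19,0.13,5.2],[0,0,0],0.2],
  [[-0.19,0.13,5.8],[0,0,0],0.2],
  [[-0.19,0.13,6.2],[0,0,0],0.2],
  [[-0.19,0.13,6.3],[0,0,0],0.2],
  [[-0.19,0.13,6.3],[0,0,0],0.2],
  [[-0.19,0.13,6.3],[0,0,0],0.2],
])

```text
time: 14.92
tool_pos: [0.6024, 0.0239, 0.1071]
ee_rot: [3.141, 0.001, 2.396]
wrist_force: [-0.4, -0.9, -1.2]
width: 0.05
```

```bash
python3 - <<'E'
from h import *
from bench import optics
import pickle
o=obs(); upd([-.19,.13,6.3]);c=optics.get_calibration("wrist"); pickle.dump((o,c),open("w12.pkl","wb")); snap("wrist","w12")
cv2.imwrite("pics/w12c.png",cv2.resize(cv2.imread("pics/w12.png")[150:300,240:400],None,fx=5,fy=4,interpolation=2))
p=proj(c,[[.6,.0242,.096],[.6,.0242,.053]]); print((p-[239.6,149.6])*[5,4])
snap("side","s12");cv2.imwrite("pics/s12c.png",cv2.resize(cv2.imread("pics/s12.png")[125:245,255:395],None,fx=5,fy=5,interpolation=2))
E
```

```text
t 14.92 pos [0.6024 0.0239 0.1071] rpy [3.1408e+00 9.0000e-04 2.3958e+00] F [-0.42 -0.9  -1.2 ] T [-0.002  0.009 -0.004] w 0.05 q [-0.054  0.249  1.409  0.     1.482 -0.879]
cmd [0.6019 0.0244 0.107  2.396 ]
[[402.91584045 318.28633637]
 [403.20325185 242.0423435 ]]
```

View pics/w12c.png

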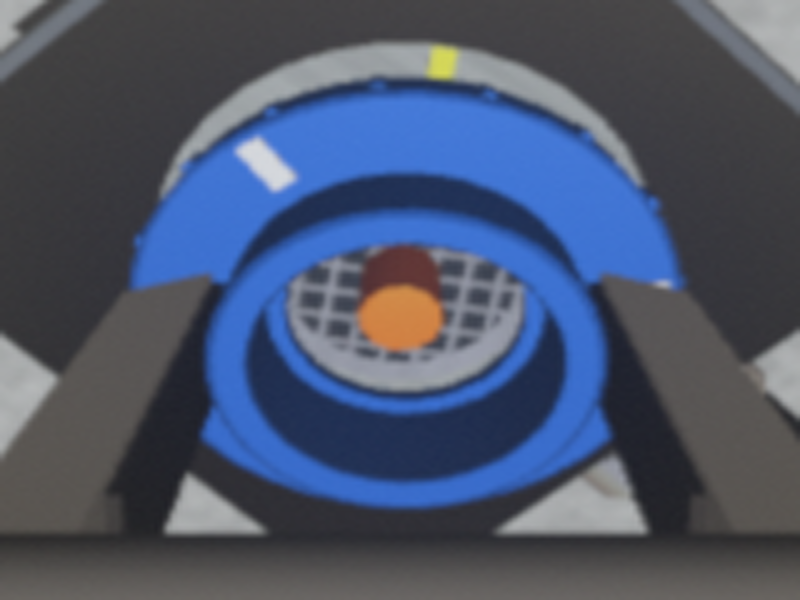

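View pics/s12c.png

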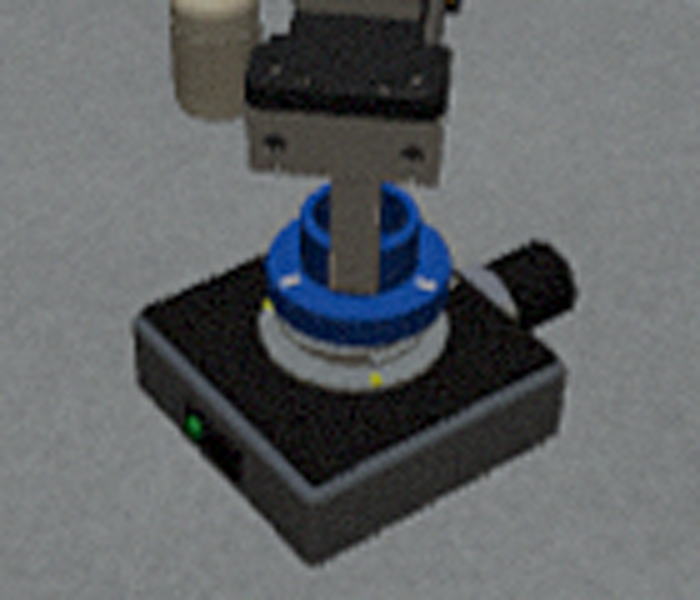

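Call:
apply_moves([
  [[0,0,0.1],[0,0,0],0.2],
  [[0,0,0.2],[0,0,0],0.2],
  [[0,0,0.3],[0,0,0],0.2],
  [[0,0,0.4],[0,0,0],0.2],
  [[0,0,0.5],[0,0,0],0.2],
  [[0,0,0.6],[0,0,0],0.2],
  [[0,0,0.65],[0,0,0],0.2],
  [[0,0,0.7],[0,0,0],0.2],
  [[0,0,0.7],[0,0,0],0.2],
  [[0,0,0.7],[0,0,0],0.2],
])

```text
time: 15.85
tool_pos: [0.602, 0.024, 0.0994]
ee_rot: [3.142, -0.0, 2.396]
wrist_force: [0.1, -0.2, -1.6]
width: 0.0501
```

```bash
python3 - <<'E'
from h import *
o=obs(); upd([0,0,.7])
E
```

```text
t 15.85 pos [0.602  0.024  0.0994] rpy [ 3.1416e+00 -1.0000e-04  2.3958e+00] F [ 0.08 -0.18 -1.65] T [-0.038  0.045  0.007] w 0.0501 q [-0.054  0.254  1.419  0.     1.469 -0.879]
cmd [0.6019 0.0244 0.1    2.396 ]
```

Call:
apply_moves([
  [[0,0,0.05],[0,0,0],0.2],
  [[0,0,0.1],[0,0,0],0.2],
  [[0,0,0.15],[0,0,0],0.2],
  [[0,0,0.2],[0,0,0],0.2],
  [[0,0,0.2],[0,0,0],0.2],
  [[0,0,0.2],[0,0,0],0.2],
  [[0,0,0.2],[0,0,0],0.2],
  [[0,0,0.2],[0,0,0],0.2],
  [[0,0,0.2],[0,0,0],0.2],
  [[0,0,0.2],[0,0,0],0.2],
])

```text
time: 16.68
tool_pos: [0.602, 0.024, 0.0975]
ee_rot: [3.141, 0.0, 2.396]
wrist_force: [-0.0, -0.1, -1.2]
width: 0.0498
```

Call:
apply_moves([
  [[0,0,0.05],[0,0,0],0.2],
  [[0,0,0.1],[0,0,0],0.2],
  [[0,0,0.15],[0,0,0],0.2],
  [[0,0,0.2],[0,0,0],0.2],
  [[0,0,0.2],[0,0,0],0.2],
  [[0,0,0.2],[0,0,0],0.2],
  [[0,0,0.2],[0,0,0],0.2],
  [[0,0,0.2],[0,0,0],0.2],
  [[0,0,0.2],[0,0,0],0.2],
  [[0,0,0.2],[0,0,0],0.2],
])

```text
time: 17.52
tool_pos: [0.6021, 0.0239, 0.0961]
ee_rot: [3.141, 0.001, 2.396]
wrist_force: [-1.9, 0.4, 4.3]
width: 0.0498
```

Call:
apply_moves([
  [[0,-0.01,0.015],[0,0,0.04],0.2],
  [[0,-0.02,0.03],[0,0,0.08],0.2],
  [[0,-0.03,0.046],[0,0,0.12],0.2],
  [[0,-0.04,0.06],[0,0,0.16],0.2],
  [[0.005,-0.05,0.076],[0,0,0.2],0.2],
  [[0.01,-0.06,0.09],[0,0,0.24],0.2],
  [[0.01,-0.07,0.106],[0,0,0.28],0.2],
  [[0.01,-0.08,0.12],[0,0,0.32],0.2],
  [[0.02,-0.09,0.137],[0,0,0.36],0.2],
  [[0.02,-0.1,0.152],[0,0,0.4],0.2],
])

```text
time: 18.35
tool_pos: [0.6019, 0.023, 0.0946]
ee_rot: [3.14, 0.002, 1.994]
wrist_force: [-0.1, -0.5, 4.3]
width: 0.0503
```

```bash
python3 - <<'E'
from h import *
from bench import optics
o=obs(); upd([0,0,.2]);upd([0,0,.2]);upd([.02,-.1,.152],.4)
snap("wrist","w13")
cv2.imwrite("pics/w13c.png",cv2.resize(cv2.imread("pics/w13.png")[150:300,240:400],None,fx=5,fy=4,interpolation=2))
E
```

```text
t 18.35 pos [0.6019 0.023  0.0946] rpy [3.1399e+00 1.5000e-03 1.9939e+00] F [-0.06 -0.54  4.34] T [-0.246  0.217  0.095] w 0.0503 q [-5.600e-02  2.560e-01  1.427e+00 -1.000e-03  1.457e+00 -4.790e-01]
cmd [0.6019 0.0244 0.098  2.396 ]
cmd [0.6019 0.0244 0.096  2.396 ]
cmd [0.601  0.0238 0.0945 1.996 ]
```

View pics/w13c.png

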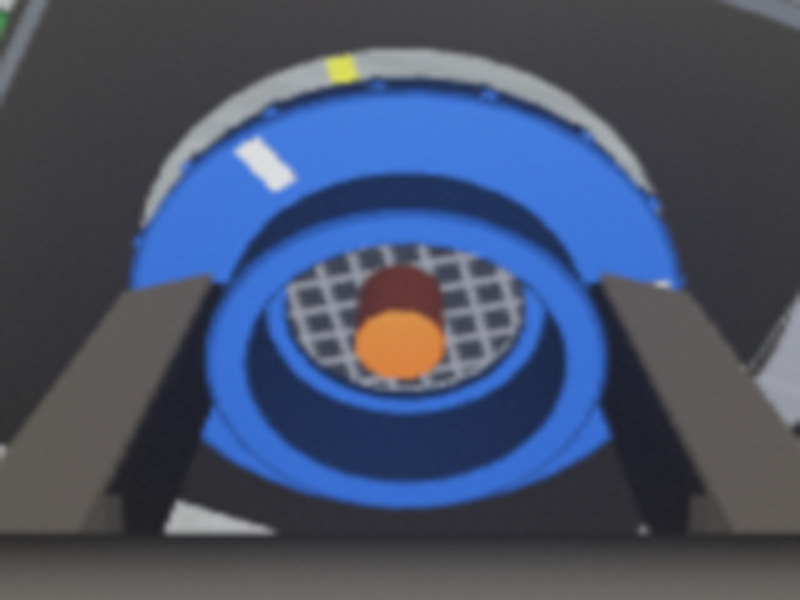

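Call:
apply_moves([
  [[0,-0.01,0.015],[0,0,0.04],0.2],
  [[0,-0.02,0.03],[0,0,0.08],0.2],
  [[0,-0.03,0.046],[0,0,0.12],0.2],
  [[0,-0.04,0.06],[0,0,0.16],0.2],
  [[0.005,-0.05,0.076],[0,0,0.2],0.2],
  [[0.01,-0.06,0.09],[0,0,0.24],0.2],
  [[0.01,-0.07,0.106],[0,0,0.28],0.2],
  [[0.01,-0.08,0.12],[0,0,0.32],0.2],
  [[0.02,-0.09,0.137],[0,0,0.36],0.2],
  [[0.02,-0.1,0.152],[0,0,0.4],0.2],
])

```text
time: 19.23
tool_pos: [0.6012, 0.023, 0.0936]
ee_rot: [3.139, 0.0, 1.595]
wrist_force: [0.5, -1.1, 6.7]
width: 0.0499
```

```bash
python3 - <<'E'
from h import *
o=obs(); upd([.02,-.1,.152],.4)
E
```

```text
t 19.23 pos [0.6012 0.023  0.0936] rpy [3.1385e+00 2.0000e-04 1.5947e+00] F [ 0.52 -1.1   6.71] T [-0.116  0.181  0.037] w 0.0499 q [-0.056  0.254  1.431  0.     1.454 -0.08 ]
cmd [0.6    0.0236 0.093  1.596 ]
```

Call:
apply_moves([
  [[0,0,-0.03],[0,0,0],0.2],
  [[0,-0.01,-0.03],[0,0,0.03],0.2],
  [[0,-0.015,-0.03],[0,0,0.06],0.2],
  [[0,-0.022,-0.03],[0,0,0.09],0.2],
  [[0,-0.03,-0.03],[0,0,0.12],0.2],
  [[0,-0.037,-0.03],[0,0,0.15],0.2],
  [[0,-0.045,-0.03],[0,0,0.18],0.2],
  [[0.005,-0.05,-0.03],[0,0,0.2],0.2],
  [[0.005,-0.05,-0.03],[0,0,0.2],0.2],
  [[0.005,-0.05,-0.03],[0,0,0.2],0.2],
])

```text
time: 20.07
tool_pos: [0.6006, 0.0232, 0.0936]
ee_rot: [3.139, -0.001, 1.397]
wrist_force: [0.7, -0.7, 5.7]
width: 0.0501
```

```bash
python3 - <<'E'
from h import *
o=obs(); upd([.005,-.05,-.03],.2);snap("wrist","w14")
cv2.imwrite("pics/w14c.png",cv2.resize(cv2.imread("pics/w14.png")[150:300,240:400],None,fx=5,fy=4,interpolation=2))
snap("side","s14");cv2.imwrite("pics/s14c.png",cv2.resize(cv2.imread("pics/s14.png")[125:245,255:395],None,fx=5,fy=5,interpolation=2))
E
```

```text
t 20.07 pos [0.6006 0.0232 0.0936] rpy [ 3.1389e+00 -6.0000e-04  1.3967e+00] F [ 0.66 -0.72  5.72] T [-0.118  0.059 -0.052] w 0.0501 q [-0.056  0.253  1.432  0.     1.454  0.118]
cmd [0.5995 0.0236 0.0933 1.396 ]
```

View pics/w14c.png

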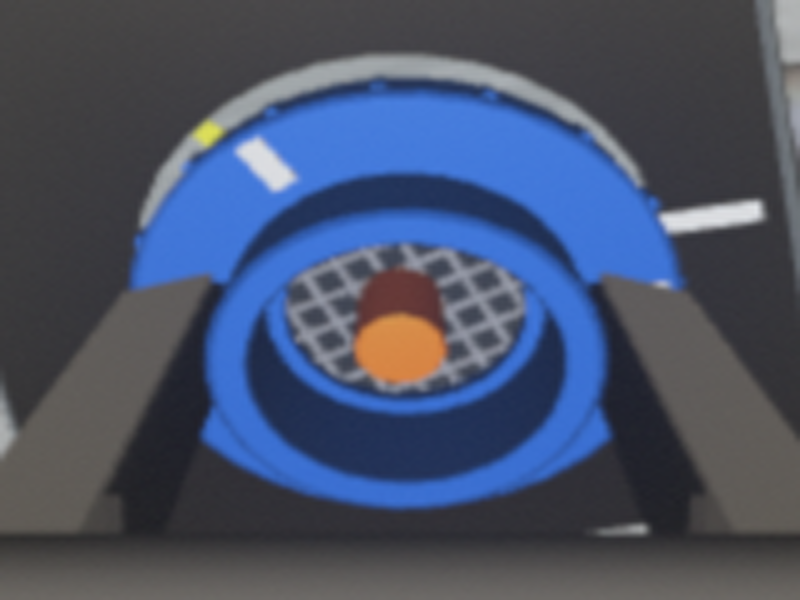

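View pics/s14c.png

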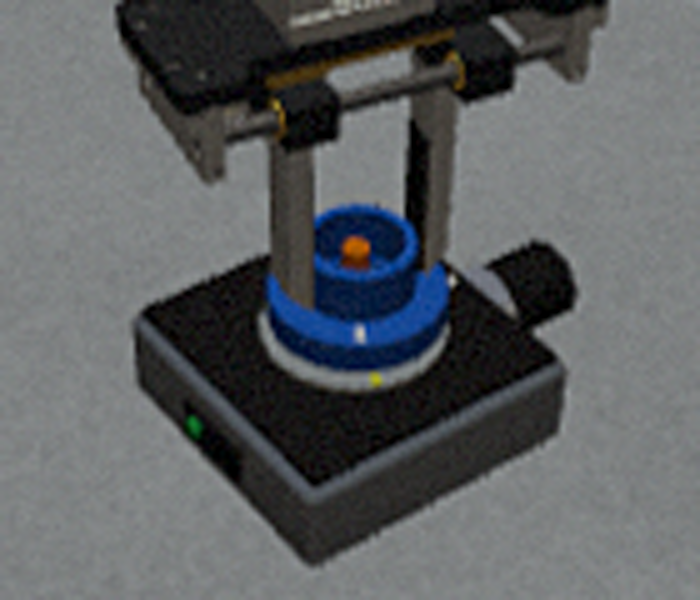

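Call:
apply_moves([
  [[0,-0.005,0],[0,0,0.02],0.2],
  [[0,-0.01,0],[0,0,0.04],0.2],
  [[0,-0.015,0],[0,0,0.06],0.2],
  [[0,-0.02,0],[0,0,0.08],0.2],
  [[0,-0.025,0],[0,0,0.1],0.2],
  [[0,-0.025,0],[0,0,0.1],0.2],
  [[0,-0.025,0],[0,0,0.1],0.2],
  [[0,-0.025,0],[0,0,0.1],0.2],
  [[0,-0.025,0],[0,0,0.1],0.2],
  [[0,-0.025,0],[0,0,0.1],0.2],
])

```text
time: 21.0
tool_pos: [0.6003, 0.0233, 0.0936]
ee_rot: [3.139, -0.001, 1.297]
wrist_force: [0.7, -0.0, 5.2]
width: 0.05
```

```bash
python3 - <<'E'
from h import *
o=obs(); upd([0,-.025,0],.1)
E
```

```text
t 21.0 pos [0.6003 0.0233 0.0936] rpy [ 3.1391e+00 -9.0000e-04  1.2968e+00] F [ 0.74 -0.05  5.23] T [-0.131  0.125 -0.032] w 0.05 q [-0.056  0.253  1.433  0.     1.454  0.218]
cmd [0.5993 0.0236 0.0933 1.296 ]
```

Call:
apply_moves([
  [[0,-0.005,0],[0,0,0.02],0.2],
  [[0,-0.01,0],[0,0,0.04],0.2],
  [[0,-0.015,0],[0,0,0.06],0.2],
  [[0,-0.02,0],[0,0,0.08],0.2],
  [[0,-0.025,0],[0,0,0.1],0.2],
  [[0,-0.025,0],[0,0,0.1],0.2],
  [[0,-0.025,0],[0,0,0.1],0.2],
  [[0,-0.025,0],[0,0,0.1],0.2],
  [[0,-0.025,0],[0,0,0.1],0.2],
  [[0,-0.025,0],[0,0,0.1],0.2],
])

```text
time: 21.83
tool_pos: [0.6001, 0.0233, 0.0936]
ee_rot: [3.139, -0.001, 1.197]
wrist_force: [-0.3, 0.5, 5.0]
width: 0.0497
```

```bash
python3 - <<'E'
from h import *
o=obs(); upd([0,-.025,0],.1)
E
```

```text
t 21.83 pos [0.6001 0.0233 0.0936] rpy [ 3.1391e+00 -1.2000e-03  1.1968e+00] F [-0.29  0.45  5.  ] T [-0.114  0.103 -0.056] w 0.0497 q [-0.056  0.252  1.433  0.     1.454  0.318]
cmd [0.599  0.0237 0.0933 1.196 ]
```

Call:
apply_moves([
  [[0,-0.005,0],[0,0,0.02],0.2],
  [[0,-0.01,0],[0,0,0.04],0.2],
  [[0,-0.015,0],[0,0,0.06],0.2],
  [[0,-0.02,0],[0,0,0.08],0.2],
  [[0,-0.025,0],[0,0,0.1],0.2],
  [[0,-0.025,0],[0,0,0.1],0.2],
  [[0,-0.025,0],[0,0,0.1],0.2],
  [[0,-0.025,0],[0,0,0.1],0.2],
  [[0,-0.025,0],[0,0,0.1],0.2],
  [[0,-0.025,0],[0,0,0.1],0.2],
])

```text
time: 22.67
tool_pos: [0.5997, 0.0235, 0.0935]
ee_rot: [3.14, -0.001, 1.097]
wrist_force: [0.3, -0.1, 4.4]
width: 0.0503
```

```bash
python3 - <<'E'
from h import *
o=obs(); upd([0,-.025,0],.1);snap("wrist","w15")
cv2.imwrite("pics/w15c.png",cv2.resize(cv2.imread("pics/w15.png")[150:300,240:400],None,fx=5,fy=4,interpolation=2))
E
```

```text
t 22.67 pos [0.5997 0.0235 0.0935] rpy [ 3.1397e+00 -1.4000e-03  1.0969e+00] F [ 0.33 -0.14  4.37] T [-0.062  0.172  0.107] w 0.0503 q [-0.056  0.252  1.434  0.     1.454  0.418]
cmd [0.5988 0.0238 0.0933 1.096 ]
```

View pics/w15c.png

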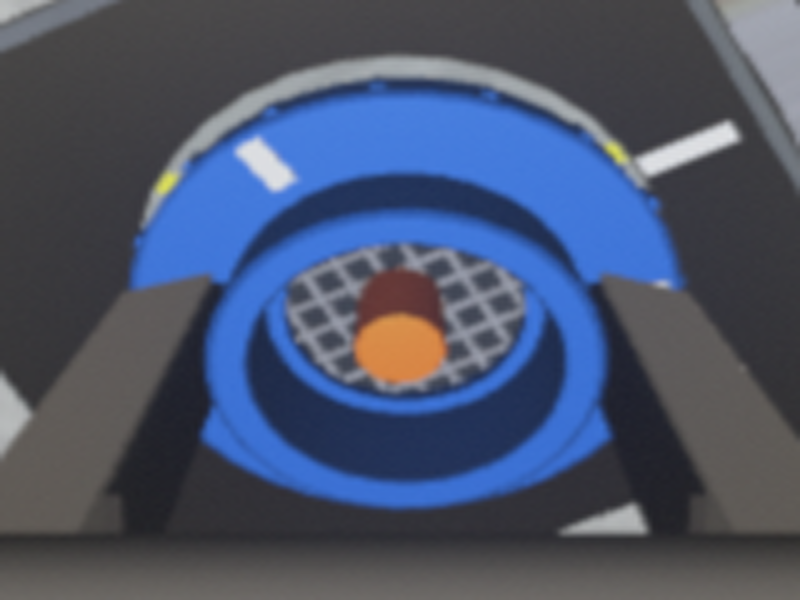

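Call:
apply_moves([
  [[0,-0.005,0],[0,0,0.02],0.2],
  [[0,-0.01,0],[0,0,0.04],0.2],
  [[0,-0.015,0],[0,0,0.06],0.2],
  [[0,-0.015,0],[0,0,0.06],0.2],
  [[0,-0.015,0],[0,0,0.06],0.2],
  [[0,-0.015,0],[0,0,0.06],0.2],
  [[0,-0.015,0],[0,0,0.06],0.2],
  [[0,-0.015,0],[0,0,0.06],0.2],
  [[0,-0.015,0],[0,0,0.06],0.2],
  [[0,-0.015,0],[0,0,0.06],0.2],
])

```text
time: 23.55
tool_pos: [0.5995, 0.0236, 0.0934]
ee_rot: [3.14, -0.001, 1.037]
wrist_force: [-0.4, 0.4, 5.0]
width: 0.0496
```

```bash
python3 - <<'E'
from h import *
o=obs(); upd([0,-.015,0],.06)
E
```

```text
t 23.55 pos [0.5995 0.0236 0.0934] rpy [ 3.1400e+00 -1.3000e-03  1.0368e+00] F [-0.38  0.45  4.95] T [-0.03   0.044  0.142] w 0.0496 q [-0.055  0.251  1.435  0.     1.454  0.479]
cmd [0.5987 0.0239 0.0933 1.036 ]
```

Call:
apply_moves([
  [[0,-0.005,0.003],[0,0,0.02],0.2],
  [[0,-0.01,0.006],[0,0,0.04],0.2],
  [[0,-0.015,0.01],[0,0,0.06],0.2],
  [[0,-0.02,0.01],[0,0,0.08],0.2],
  [[0,-0.02,0.01],[0,0,0.08],0.2],
  [[0,-0.02,0.01],[0,0,0.08],0.2],
  [[0,-0.02,0.01],[0,0,0.08],0.2],
  [[0,-0.02,0.01],[0,0,0.08],0.2],
  [[0,-0.02,0.01],[0,0,0.08],0.2],
  [[0,-0.02,0.01],[0,0,0.08],0.2],
])

```text
time: 24.38
tool_pos: [0.5993, 0.0238, 0.0933]
ee_rot: [3.14, -0.001, 0.957]
wrist_force: [-0.4, -0.2, 5.1]
width: 0.0499
```

```bash
python3 - <<'E'
from h import *
o=obs(); upd([0,-.02,0.01],.08)
E
```

```text
t 24.38 pos [0.5993 0.0238 0.0933] rpy [ 3.1402e+00 -1.3000e-03  9.5740e-01] F [-0.42 -0.23  5.11] T [0.006 0.149 0.38 ] w 0.0499 q [-0.055  0.251  1.435  0.     1.453  0.558]
cmd [0.5985 0.024  0.0932 0.956 ]
```

Call:
apply_moves([
  [[0,-0.005,0.003],[0,0,0.02],0.2],
  [[0,-0.01,0.006],[0,0,0.04],0.2],
  [[0,-0.015,0.01],[0,0,0.06],0.2],
  [[0,-0.02,0.01],[0,0,0.08],0.2],
  [[0,-0.02,0.01],[0,0,0.08],0.2],
  [[0,-0.02,0.01],[0,0,0.08],0.2],
  [[0,-0.02,0.01],[0,0,0.08],0.2],
  [[0,-0.02,0.01],[0,0,0.08],0.2],
  [[0,-0.02,0.01],[0,0,0.08],0.2],
  [[0,-0.02,0.01],[0,0,0.08],0.2],
])

```text
time: 25.22
tool_pos: [0.599, 0.0239, 0.0931]
ee_rot: [3.141, -0.001, 0.878]
wrist_force: [0.6, 0.7, 5.2]
width: 0.0496
```

```bash
python3 - <<'E'
from h import *
o=obs(); upd([0,-.02,0.01],.08);snap("wrist","w16")
cv2.imwrite("pics/w16c.png",cv2.resize(cv2.imread("pics/w16.png")[150:300,240:400],None,fx=5,fy=4,interpolation=2))
E
```

```text
t 25.22 pos [0.599  0.0239 0.0931] rpy [ 3.1405e+00 -1.3000e-03  8.7780e-01] F [0.59 0.71 5.23] T [-0.033  0.163  0.53 ] w 0.0496 q [-0.055  0.251  1.436  0.     1.453  0.638]
cmd [0.5983 0.0241 0.0931 0.876 ]
```

View pics/w16c.png

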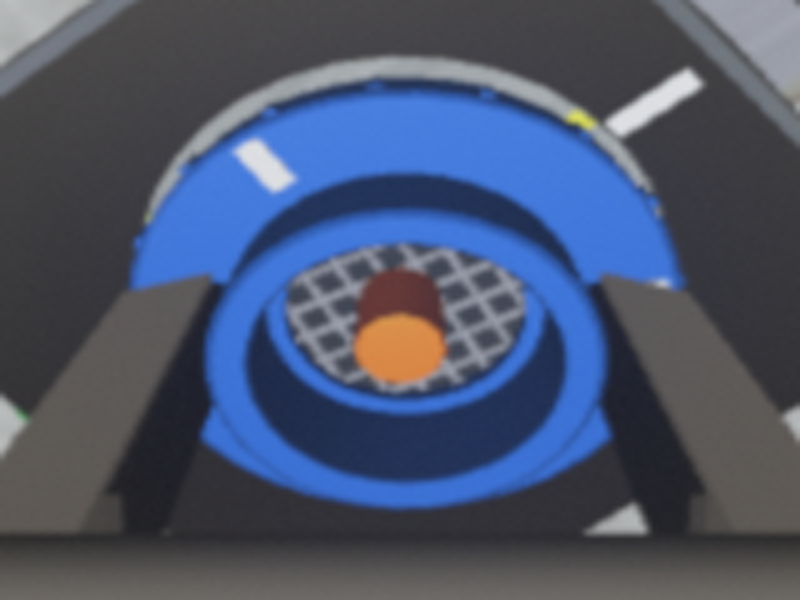

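Call:
apply_moves([
  [[0,0,0],[0,0,0],0.2],
  [[0,0,0],[0,0,0],0.2],
  [[0,0,-0.05],[0,0,0],0.8],
  [[0,0,-0.05],[0,0,0],0.8],
  [[0,0,-0.05],[0,0,0],0.8],
  [[0,0,-0.05],[0,0,0],0.8],
  [[0,0,-1],[0,0,0],0.8],
  [[0,0,-3],[0,0,0],0.8],
  [[0,0,-5.5],[0,0,0],0.8],
  [[-3,0,-8],[0,0,0],0.8],
])

```text
time: 26.1
tool_pos: [0.5804, 0.0032, 0.1728]
ee_rot: [-3.14, -0.002, 0.88]
wrist_force: [0.5, -0.7, 0.2]
width: 0.0755
```

Call:
apply_moves([
  [[-3,0,0],[0,0,0],0.8],
  [[-4,0,0],[0,0,0],0.8],
  [[-4,0,0],[0,0,0],0.8],
  [[-4,0,0],[0,0,0],0.8],
  [[-4,0,0],[0,0,0],0.8],
  [[-4,0,0],[0,0,0],0.8],
  [[-4,0,0],[0,0,0],0.8],
  [[-4,0,0],[0,0,0],0.8],
  [[-4,0,0],[0,0,0],0.8],
  [[-4,0,0],[0,0,0],0.8],
])

```text
time: 26.93
tool_pos: [0.5538, -0.0298, 0.1723]
ee_rot: [-3.141, 0.0, 0.876]
wrist_force: [-0.6, -1.5, 0.5]
width: 0.0751
```

```bash
python3 - <<'E'
from h import *
from bench import optics
import pickle
o=obs(); c=optics.get_calibration("wrist"); pickle.dump((o,c),open("w17.pkl","wb")); snap("wrist","w17")
cv2.imwrite("pics/w17c.png",cv2.resize(cv2.imread("pics/w17.png")[50:180,245:405],None,fx=5,fy=4.5,interpolation=2))
snap("side","s17");cv2.imwrite("pics/s17c.png",cv2.resize(cv2.imread("pics/s17.png")[125:245,255:395],None,fx=5,fy=5,interpolation=2))
E
```

```text
t 26.93 pos [ 0.5538 -0.0298  0.1723] rpy [-3.1412e+00  1.0000e-04  8.7630e-01] F [-0.61 -1.48  0.49] T [-0.061  0.122 -0.016] w 0.0751 q [-0.156  0.111  1.438  0.     1.593  0.538]
```

View pics/w17c.png

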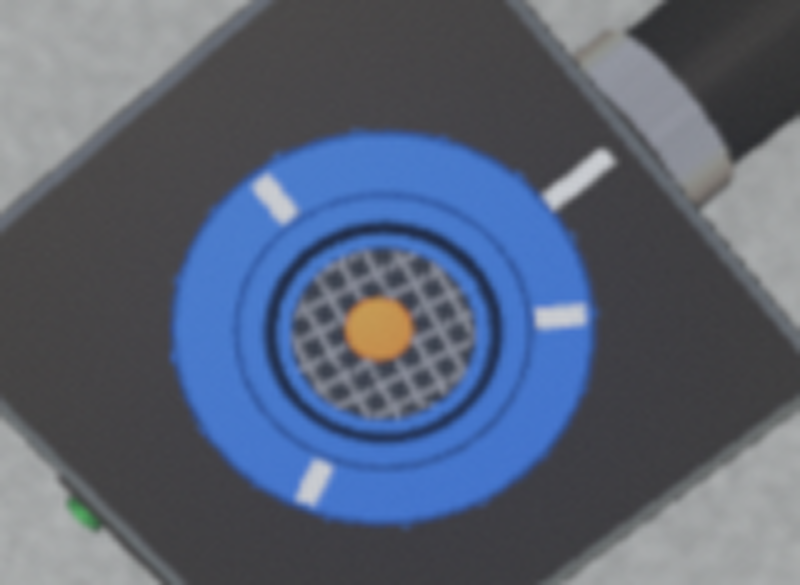

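View pics/s17c.png

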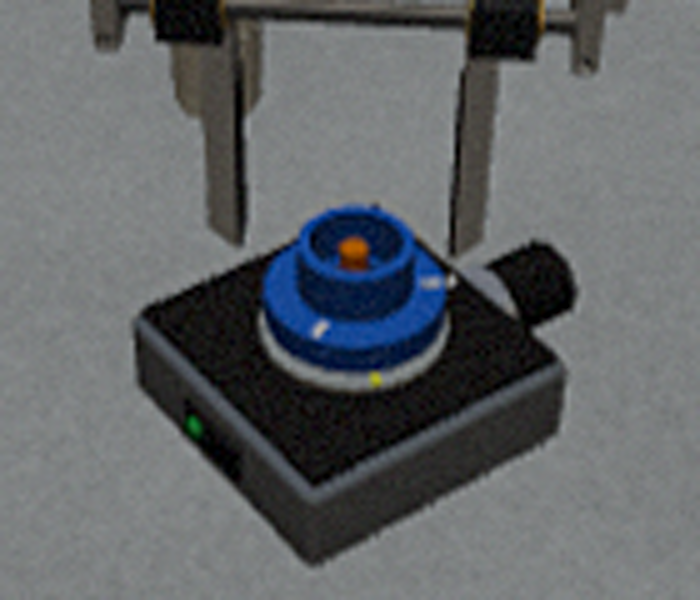

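```bash
python3 - <<'E'
from h import *
import pickle
o,c=pickle.load(open("w17.pkl","rb"))
g=lambda u,v:[u/5+245-.4,v/4.5+50-.4]
a=g(172,131);b=g(595,525)
s=fitc(c,[a[0],b[0],a[1],b[1]],.0755);print(s)
for p in [(560,317),(275,199),(314,482)]:
  d=onplane(c,g(*p),.0755)[:2]-s[0][:2]; print(np.hypot(*d),np.degrees(np.arctan2(d[1],d[0]))%120-120)
a=g(345,296);b=g(413,361);print("knob",fitc(c,[a[0],b[0],a[1],b[1]],.0957))
a=g(236,191);b=g(531,469);print("collar",fitc(c,[a[0],b[0],a[1],b[1]],.0995))
E
```

```text
(array([0.5998, 0.0236, 0.0386]), array([-0.05,  0.05,  0.04, -0.05]))
0.032293913532070326 -33.51898412077368
0.03244548030319678 -33.26894379103457
0.032437281829074426 -33.51655142857419
knob (array([0.5999, 0.025 , 0.0058]), array([-0.1 ,  0.1 ,  0.09, -0.09]))
collar (array([0.5999, 0.0238, 0.0246]), array([-0.21,  0.21,  0.2 , -0.21]))
```

```bash
python3 - <<'E'
from h import *
from bench import optics
def blob(n,x0,x1,y0,y1):
    im=cv2.imread(f"pics/{n}.png").astype(float)[y0:y1,x0:x1]
    w=np.clip(im[:,:,2]-im[:,:,0]-40,0,None); ys,xs=np.mgrid[y0:y1,x0:x1]; top=w*(w>0)
    return (xs*top).sum()/top.sum(),(ys*top).sum()/top.sum(),top.sum()
for n in ["s12","s14","s17"]: print(n,blob(n,318,335,170,182))
def ecc(a,b,x0,x1,y0,y1):
    A=cv2.imread(f"pics/{a}.png",0).astype(np.float32)[y0:y1,x0:x1]; B=cv2.imread(f"pics/{b}.png",0).astype(np.float32)[y0:y1,x0:x1]
    M=np.eye(2,3,dtype=np.float32); cc,M=cv2.findTransformECC(A,B,M,cv2.MOTION_TRANSLATION,(3,200,1e-6),None,3); return cc,M[:,2]
print("knob",ecc("s14","s17",316,338,170,180))
print("ringbody",ecc("s14","s17",310,345,188,205))
print("static pot",ecc("s14","s17",285,340,215,240))
c=optics.get_calibration("side"); p=proj(c,[[.6,.0256,.096],[.6,.0256,.0955]]);print("0.5mm=",p[1]-p[0],p)
for a in ("w13","w14","w15"):
  A=cv2.imread(f"pics/{a}.png",0).astype(np.float32)[205:276,280:362];B=cv2.imread("pics/w16.png",0).astype(np.float32)[205:276,280:362]
  M=np.eye(2,3,dtype=np.float32); m=np.full(A.shape,255,np.uint8); m[0:35,12:70]=0
  print(a,cv2.findTransformECC(A,B,M,cv2.MOTION_AFFINE,(3,300,1e-7),m,3))
E
```

```text
s12 (np.float64(nan), np.float64(nan), np.float64(0.0))
s14 (np.float64(325.78959591268), np.float64(174.44449605202044), np.float64(2153.0))
s17 (np.float64(325.3021686746988), np.float64(174.7542168674699), np.float64(2075.0))
knob (0.9628196247180691, array([-0.5424829 ,  0.13925178], dtype=float32))
ringbody (0.9340384840090487, array([-0.32491693,  0.13383195], dtype=float32))
static pot (0.9994069577657118, array([-0.00224959,  0.02135036], dtype=float32))
0.5mm= [-0.00443257  0.18564909] [[325.58690794 173.75436114]
 [325.58247537 173.94001023]]
w13 (0.981299887520538, array([[ 9.9963564e-01, -1.0891563e-03, -8.6471066e-03],
       [-1.5590657e-04,  1.0017557e+00,  1.4535122e-02]], dtype=float32))
w14 (0.9989103438411756, array([[ 9.9955547e-01, -8.9815696e-04,  4.6675045e-02],
       [ 1.0121848e-03,  1.0006914e+00, -4.5290548e-02]], dtype=float32))
w15 (0.9994627225171699, array([[ 9.9965256e-01,  9.5749006e-04, -1.0854619e-02],
       [-1.1242749e-04,  1.0000806e+00,  1.1241528e-02]], dtype=float32))<stdin>:6: RuntimeWarning: invalid value encountered in scalar divide
```

```bash
python3 - <<'E'
from h import *
from bench import job
obs(); snap("scene","scene_end"); print(job.close_job())
E
```

```text
t 27.03 pos [ 0.5537 -0.0299  0.1725] rpy [-3.1415e+00 -1.0000e-04  8.7610e-01] F [-0.03 -0.14  0.3 ] T [-0.078  0.136  0.012] w 0.075 q [-0.156  0.111  1.438  0.     1.593  0.538]
the job is handed in; nothing more can be done
None
```

View pics/scene_end.png

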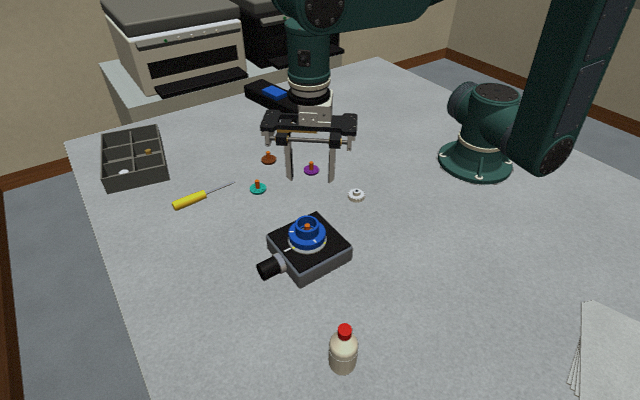

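The filter pot is closed and the job is handed in at 27 s. The steel disk was set home, knob up, and let go of; then the blue ring went on and was screwed about 1.5 rad clockwise until it drew tight.

**Final checks**
- **Disk:** before the ring went on, the wrist picture showed it concentric with the neck and its knob upright to within about half a millimetre.
- **Tightness:** the ring held one height while turning from 1.0 to 1.2 rad, began to sink near 1.3 rad, and I stopped about 0.5 mm lower, at 0.53 N·m. By the pictures it did not slip in the grip. This sink is the least certain figure: the tool's height reads to only about 0.1 mm, and the side camera gave a rougher 0.3 to 0.8 mm.
- **After letting go:** the ring's marks lie within about 1° of the angle I turned it to, so it did not spring back noticeably.
- **Forces:** the readings I took never passed 7 N.
- **Surroundings:** the last scene picture shows the gripper clear of everything, and the bottle, screwdriver, gear and coloured look-alikes where they stood.

**One disagreement:** the wrist camera's calibration sat about 1.4 mm off the tool position in y. I allowed for it when placing the ring by comparing the ring and the neck within one picture.

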